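# Slide the casting mould up to the dock stop and lock it

## Robot

A 6-joint arm with a two-finger parallel gripper is mounted at the origin on the work surface; the furniture and walls round the work are solid. World frame = base frame: x ahead of the robot, y to its left, z up, the work surface at z = 0. Lengths are in m, angles in degrees, forces in N, time in s.
With the tool pointing down it reaches from about 0.3 to 0.75 m from the base axis. Payload 8.5 kg.
Tool frame: the origin (TCP) lies at the very end of the fingers, on their centre line; the grasp point (between the pads) lies 19 mm behind it; z points along the fingers, y is the direction in which the jaws open and shut (so a half turn about z gives the same grasp; the last joint's range is limited). The gripper opens to 85 mm and grips with 20 to 120 N. Pads are 22 mm wide; open, the fingers measure 114 mm over their backs; the gripper's body (76 mm by 85 mm) begins 54 mm behind the grasp point. The pads swing forward as they close: fully open they stand 13 mm farther back than shut.
Start: joints at [-80.919, 21.807, 74.336, -0, 83.858, -12.336], TCP at [0.201, -0.512, 0.231] pointing down, gripper open.
Joint ranges: [-178.18, 178.18], [-50.72, 133.34], [12.68, 142.11], [-81.47, 261.47], [9.98, 163.14], [-165.26, 165.26]. Speed limits (degrees/s): [136.94, 136.94, 180, 180, 180, 180].

## Interface

Orientations are given as a 3x3 rotation matrix whose columns are the frame's x, y, z axes.
In Python, from rig import env, vision, close_job, spotter gives the robot as it stands. The module is installed in compiled form; this text tells all that it offers.
- The arm moves only by the tool jog_arm, never from a script. Its argument "plan" is a list that holds one entry, the list of rows, each a list of 6 numbers: the shift along the tool's x, y, z in units of 40 mm (1.0 is 40 mm), then the turn, a rotation vector about the tool's x, y, z in units of 0.15 rad (1.0 is 0.15 rad). A call has 1 to 10 rows; each row shifts and turns the commanded pose from where the row before left it, along the tool's axes as they then stand; what a row does not reach is not made up. A row lasts 1/10 s, in which the tool goes at most 50 mm and 8.59 degrees, less where a joint would pass 70% of its speed; a pose out of reach is approached as far as the arm can. A call with a number of a shift or a turn outside -1 to 1 is refused whole. A call with a gripper value outside its range is refused whole. "grip" is the opening, from -1 (shut) to 1 (fully open), set as the call begins (left out, the last holds). The fingers move at their own pace and stop on an object; "squeeze" is the grip in N (left out, the last holds). Time passes only in rows, so rows that do not move let the fingers close. It gives the time, the measured TCP pose, the force and the opening at its end, in the units of the state.
- env.observe(): the state, without advancing time (a new reading comes with each control period).
- vision.get_image(name): name is "scene" or "side" or "wrist"; returns (picture, depth): 400x640x3 uint8, red, green, blue; 400x640 float32, m along the optical axis (not along the pixel's ray), 0 where there is no reading.
- vision.camera_info(name): a dict with "fx", "fy", "cx", "cy" (pixels), "rvec" (rotation vector, rad) and "tvec" (3), from world to camera coordinates, as OpenCV has them. Camera axes: x right, y down, z forward; pixel columns grow to the right and rows downward; lengths in m; the calibration is good to about 2 mm. A picture is of the moment at which its call begins: read the wrist's pose just before it. camera_info takes no time and is no camera call; for the wrist camera it gives the pose at the moment of the call.
- close_job(): hands the job in, once; it reports no verdict.
Trained networks look in the newest picture that a camera, given by its name, has taken for a name from the list of things; names that differ only in an ending like _2 or _b are one class to them, and where a whole thing is asked for, a point or a joint stands for the part that bears it (a point fixed in the world has none). Each returns a list of dicts, best first, with "score" (0 to 1); they miss things now and then, are a little off and sometimes report something else, mostly with a low value. They report only what shows in the picture. A call takes as long as a camera call. They do not tell look-alikes from the thing itself.
- spotter.trace(camera, query): "pixels" (400x640 bool, what is visible of it) and "rect" ([left, top, right, bottom] in pixels, round what is visible of it).
The state is a dict: "time_s": time; "q": joint angles; "qvel": joint speeds; "joint_efforts": joint torques, N m; "position": TCP position; "tool_rot": TCP orientation; "ft_force": force on the tool from outside, world axes, zero at the start; "wrist_torque": the same for the moment, N m; "grip_width": finger opening in m.
Only numpy, scipy, OpenCV 4.12 (cv2) and the standard library are available. Lean on these libraries where they do the work, as an engineer would, in place of code of your own. Each camera call takes 0.05 s, during which the arm holds its last target.

## Task

Slide the graphite mould along the board, slotted end first and without lifting it, onto the cooling plate until its front end meets the rubber-faced stop, wherever that happens to be set, and press it home there for about a second, firmly but gently because graphite chips: do not ram it. Then drive the stiff locking pin all the way down into the mould's slot with the wooden mallet, not with the fingers, and stand the mallet back upright on the bench. Leave the pot, the weight and the tape roll where they are.

Things in the scene. Friction and masses are not known exactly. Their poses are not given: they have to be found in the camera images.
- board: Fixed plywood board 410 x 190 mm, 12 mm thick, on the bench, with a bare aluminium cold plate let in flush with its top at the stop end. Origin and axes are those of the dock; it runs from x = -0.21 to +0.20 m.
- dock: Track in the board with the clamped aluminium stop. Origin on the bench; +x is the slide direction, y across. The stop's setting is not reported: its flat rubber face (100 mm wide, 24 mm high, square to x, gives about 1 mm at 6 N) is clamped at x = 0.09 to 0.15 m. 196 mm wide over the knobs. A nose 40 mm wide, 27 to 39 mm above the board, reaches 30 mm from the face to -x and carries the pin.
- mould: Loose graphite mould, slab 140 (its x) x 64 (y) x 22 mm, 0.35 to 0.7 kg, on the board. In its top two round cavities, 36 mm wide, at x = +0.010 and -0.040; a through slot 16 (x) x 22 mm (y) at x = +0.052, near its front (+x) end. Origin: centre of its underside. The slot lies under the pin when the front end touches the stop, centred and square.
- mould_slot (a point): Centre of the mould's slot at its top face (x = +0.052, 22 mm above its underside); 18 mm behind the front end face. Once the mould is home it lies on the pin's axis.
- lock_pin (a joint): Travel of the upright steel pin in the stop's nose, 18 mm to -x of the stop face at dock y = 0: 0 up (start), 0.020 m fully down. Head 16 mm across, its top 62 mm above the board (z = 0.074) when up, 42 mm when down; shank 9 mm. Takes about 12 N (tight fit, light spring), stays where left. Off the slot the mould's top blocks it after 4 mm.
- mallet: Loose short wooden mallet that stands on its head on the bench, handle up, 0.28 kg: head a round 52 mm across and 46 mm high, handle 24 mm across from 46 to 120 mm. Origin at the centre of the flat underside of the head, which is the striking face; z along the handle.
- mallet_grip (a point): Point on the handle's axis to grip, 90 mm above the striking face.
- small_pot: Bystander: small dark pot with a cork lid, 47 mm across, 37 mm high; origin under its centre.
- weight: Bystander: brass weight, 35 mm across, 39 mm high; origin under its centre.
- tape: Bystander: roll of tape lying flat, 69 mm across, 19 mm high; origin under its centre.
Not all that is in view belongs to the job. What is shaped like the mallet but orange or turquoise is not meant. Leave any turquoise look-alike of the mould alone.

How it is judged:
By the outcome, as a careful person would: the job done as asked, in the order asked, and still so for the second after the job is handed in, with the robot touching nothing.
It also fails if it takes over 67 s, if anything falls off the work surface, if the arm or the gripper's body presses on something with over 40 N, if the wrist force passes 120 N, or if a joint passes its speed limit or range.

## Working session

There is one attempt and no reset: what is moved stays moved. The work goes in short steps, Python scripts to look and compute and a tool call to move; the robot and the scene stay as the last step left them, time stands still between calls to the robot, and variables do not carry over. Pictures are saved under pics/ and viewed, and the job is handed in when it is done.

Besides the shell and the picture viewer there is one more tool, called after ">>>" by a JSON object that holds its "method" and its "body". jog_arm: Moves the arm, as the interface text tells. Its arguments: {"type":"object","properties":{"plan":{"type":"array"},"grip":{"type":"number"},"squeeze":{"type":"number"}},"required":["plan"]}

```bash
mkdir -p pics; ls
python3 - <<'E'
from rig import env, vision, spotter
import cv2, numpy as np
o=env.observe()
for k,v in o.items(): print(k,np.round(v,4).tolist())
for n in ["scene","side","wrist"]:
    i,d=vision.get_image(n); cv2.imwrite(f"pics/a_{n}.png",i[:,:,::-1]); np.savez(f"pics/a_{n}.npz",i=i,d=d)
    ci=vision.camera_info(n); print(n,{k:np.round(v,4).tolist() for k,v in ci.items()})
E
```

```text
pics
time_s 0.0
q [-80.9191, 21.8429, 74.3858, -0.0002, 83.8597, -12.3381]
qvel [-0.0299, -0.0191, -0.1345, 0.0393, -0.0093, -0.0228]
joint_efforts [-0.0011, -44.8457, -23.1282, -0.0002, 0.0047, 0.0]
position [0.2008, -0.5117, 0.2307]
tool_rot [[0.9309, 0.3652, -0.0002], [0.3652, -0.9309, 0.0015], [0.0003, -0.0015, -1.0]]
ft_force [-0.3703, -0.6091, -0.0008]
wrist_torque [0.0282, 0.0241, 0.0083]
grip_width 0.0856
scene {'fx': 414.1002, 'fy': 414.1002, 'cx': 318.97, 'cy': 202.9722, 'rvec': [0.2093, -2.6132, 1.5507], 'tvec': [0.5283, 0.1413, 1.1423]}
side {'fx': 462.0166, 'fy': 462.0166, 'cx': 324.3972, 'cy': 195.4262, 'rvec': [2.1989, 0.0194, 0.0093], 'tvec': [-0.5606, 0.011, 1.3]}
wrist {'fx': 284.5247, 'fy': 284.5247, 'cx': 317.1386, 'cy': 199.6701, 'rvec': [-2.4026, 1.6391, 0.2267], 'tvec': [-0.5502, -0.0343, 0.3793]}
```

View pics/a_scene.png

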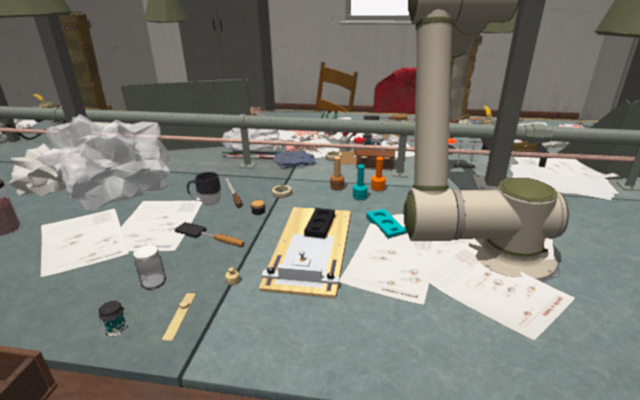

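View pics/a_side.png

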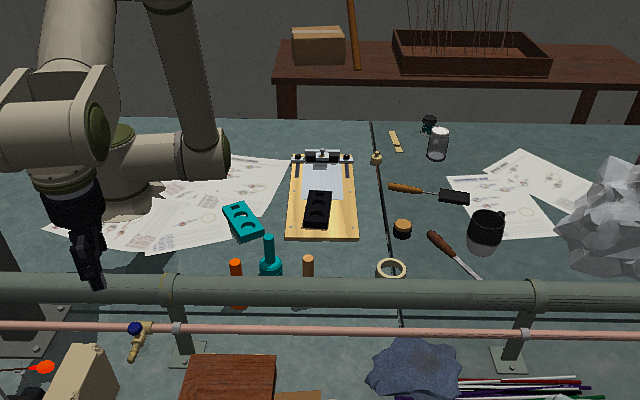

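View pics/a_wrist.png

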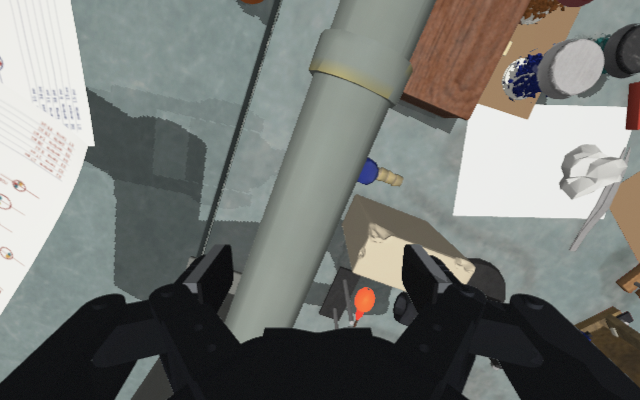

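```bash
cat > h.py <<'E'
import numpy as np, cv2
from rig import env, vision, spotter
def cam(n):
    c=vision.camera_info(n); R,_=cv2.Rodrigues(np.array(c['rvec'],float)); return c,R,np.array(c['tvec'],float)
def pts(n,d,mask=None):
    c,R,t=cam(n)
    v,u=np.nonzero((d>0)&(mask if mask is not None else True))
    z=d[v,u]; P=np.stack([(u-c['cx'])/c['fx']*z,(v-c['cy'])/c['fy']*z,z],1)
    return (P-t)@R, u, v
def proj(n,X):
    c,R,t=cam(n); P=np.atleast_2d(X)@R.T+t
    return np.stack([P[:,0]/P[:,2]*c['fx']+c['cx'],P[:,1]/P[:,2]*c['fy']+c['cy']],1)
E
python3 - <<'E'
from h import *
for n in ["scene","side"]:
    i,d=vision.get_image(n); np.savez(f"pics/b_{n}.npz",i=i,d=d)
    c,R,t=cam(n); print(n,"cam at",-R.T@t)
    for q in ["board","dock","mould","mallet","lock_pin","small_pot","weight","tape"]:
        for r in spotter.trace(n,q)[:3]:
            m=r['pixels']; P,u,v=pts(n,d,m)
            if len(P)==0: continue
            print(n,q,round(r['score'],2),np.round(r['rect']),len(P),np.round(np.median(P,0),3),np.round(np.percentile(P,2,axis=0),3),np.round(np.percentile(P,98,axis=0),3))
    s=3
    if n=="scene": c_=i[140:310,230:420]
    else: c_=i[140:310,200:420]
    cv2.imwrite(f"pics/b_{n}.png",cv2.resize(c_[:,:,::-1],None,fx=3.5,fy=3.5,interpolation=cv2.INTER_CUBIC))
print(env.observe()['time_s'])
E
```

```text
scene cam at [0.35715759 1.00906873 0.67676495]
scene board 0.89 [258. 209. 347. 302.] 3730 [0.544 0.078 0.012] [ 0.46  -0.142  0.005] [0.642 0.252 0.015]
scene dock 0.57 [262. 250. 339. 291.] 1264 [0.547 0.212 0.032] [0.462 0.134 0.011] [0.635 0.22  0.057]
scene mould 0.83 [365. 210. 406. 239.] 674 [ 0.345 -0.093  0.021] [ 0.293 -0.156  0.004] [ 0.403 -0.025  0.024]
scene mould 0.82 [305. 206. 338. 241.] 647 [ 0.543 -0.041  0.033] [ 0.51  -0.121  0.016] [0.576 0.017 0.037]
scene mallet 0.69 [371. 157. 388. 195.] 316 [ 0.382 -0.349  0.045] [ 0.359 -0.37   0.005] [ 0.404 -0.334  0.121]
scene mallet 0.67 [354. 166. 368. 200.] 363 [ 0.439 -0.27   0.043] [ 0.416 -0.342 -0.   ] [ 0.465 -0.253  0.119]
scene mallet 0.63 [330. 155. 344. 189.] 290 [ 0.528 -0.334  0.045] [ 0.508 -0.349  0.006] [ 0.551 -0.319  0.119]
scene lock_pin 0.45 [297. 248. 305. 258.] 39 [0.551 0.178 0.073] [0.544 0.17  0.057] [0.558 0.182 0.075]
scene small_pot 0.71 [330. 157. 346. 190.] 317 [ 0.528 -0.334  0.044] [ 0.505 -0.564  0.001] [ 0.551 -0.319  0.119]
scene small_pot 0.45 [252. 198. 263. 213.] 204 [ 0.759 -0.113
[... 712 characters left out ...]
0.17   0.   ] [ 0.402 -0.033  0.024]
side mould 0.56 [306. 193. 331. 230.] 935 [ 0.543 -0.075  0.032] [ 0.509 -0.128  0.014] [0.576 0.01  0.036]
side mallet 0.79 [227. 260. 245. 311.] 243 [ 0.382 -0.37   0.107] [ 0.37  -0.388  0.004] [ 0.392 -0.354  0.121]
side mallet 0.55 [301. 256. 313. 279.] 231 [ 0.529 -0.355  0.106] [ 0.519 -0.36   0.075] [ 0.539 -0.339  0.121]
side small_pot 0.74 [394. 221. 412. 239.] 331 [ 0.758 -0.142  0.03 ] [ 0.739 -0.153  0.004] [ 0.781 -0.111  0.038]
side weight 0.64 [373. 151. 383. 165.] 96 [0.722 0.213 0.02 ] [0.709 0.203 0.004] [0.736 0.234 0.037]
side tape 0.83 [376. 257. 408. 278.] 420 [ 0.719 -0.258  0.016] [ 0.685 -0.299 -0.002] [ 0.75  -0.217  0.021]
1.05
```

View pics/b_scene.png

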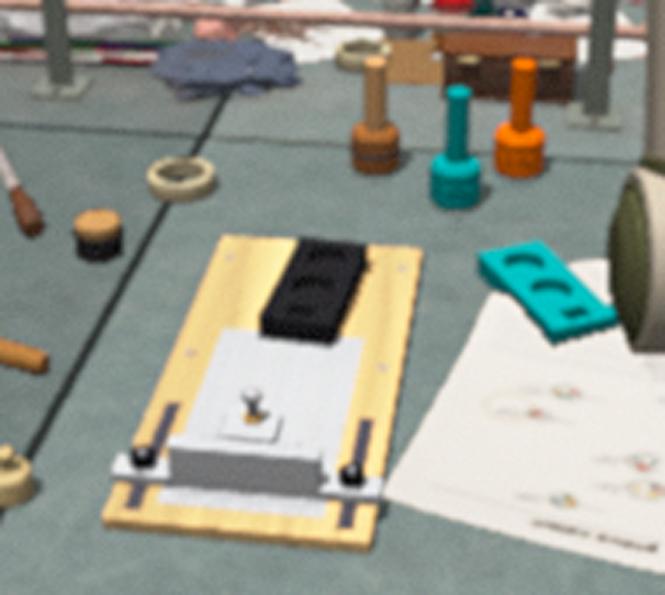

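View pics/b_side.png

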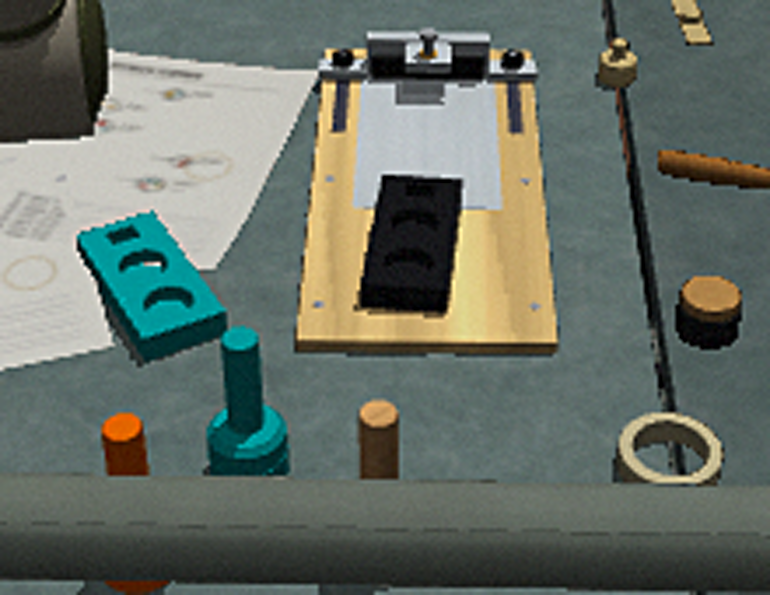

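Run:
```python
# offline on saved depth (camera_info free)
from h import *
A=[]
for n in ["scene","side"]:
    f=np.load(f"pics/b_{n}.npz"); P,u,v=pts(n,f['d']); C=f['i'][v,u].astype(int)
    box=(P[:,0]>.42)&(P[:,0]<.68)&(P[:,1]>-.2)&(P[:,1]<.3)
    # mould top: dark, z ~ .034
    m=box&(abs(P[:,2]-.034)<.006)&(C.max(1)<70)
    Q=P[m]; r=cv2.minAreaRect(Q[:,:2].astype(np.float32)); print(n,"mould top",len(Q),r,np.median(Q[:,2]))
    # board top
    b=box&(abs(P[:,2]-.012)<.004)
    r=cv2.minAreaRect(P[b][:,:2].astype(np.float32)); print("board",r)
    # handle of mallet
    h=(abs(P[:,0]-.53)<.05)&(abs(P[:,1]+.345)<.05)&(P[:,2]>.06)&(P[:,2]<.13)
    Q=P[h]; print("handle",len(Q),Q[:,:2].min(0),Q[:,:2].max(0),Q[:,2].max())
    # pin
    h=(abs(P[:,0]-.55)<.03)&(abs(P[:,1]-.175)<.03)&(P[:,2]>.068)&(P[:,2]<.08)
    Q=P[h];print("pin",len(Q),Q.mean(0),Q.min(0),Q.max(0))
    # rail : high things at y<-.35
    h=(P[:,1]<-.40)&(P[:,1]>-.8)&(P[:,2]>.1)&(P[:,0]>.3)&(P[:,0]<.9)&(P[:,2]<.5)
    Q=P[h]; 
    if len(Q): print("rail",len(Q),Q.min(0),Q.max(0),np.percentile(Q,[5,50,95],axis=0))
```

```text
scene mould top 429 ((0.551437497138977, 0.04766792804002762), (0.16299690306186676, 0.33680495619773865), 0.8833060264587402) 0.03370132740141676
board ((0.5347892045974731, 0.04679088294506073), (0.22750438749790192, 0.41366493701934814), 0.9880825877189636)
handle 104 [ 0.51933088 -0.35467814] [ 0.53952734 -0.32897673] 0.12219631614050369
pin 29 [0.55122516 0.17660689 0.07289979] [0.54333134 0.1694389  0.06854547] [0.55880968 0.18270287 0.07523279]
rail 2626 [ 0.30000985 -0.52247475  0.10000772] [ 0.89986969 -0.46262987  0.21553373] [[ 0.31558488 -0.50978198  0.10327253]
 [ 0.58000565 -0.48094164  0.18875708]
 [ 0.86659262 -0.47079543  0.21056996]]
side mould top 791 ((0.5515865087509155, 0.04232323169708252), (0.16869790852069855, 0.34575918316841125), 0.3648030459880829) 0.033326985398237884
board ((0.5378561615943909, 0.04378451406955719), (0.22978344559669495, 0.41659724712371826), 1.804381012916565)
handle 239 [ 0.51824274 -0.36055107] [ 0.53949176 -0.33659035] 0.12247947567547113
pin 17 [0.55022978 0.17147144 0.07218742] [0.54447742 0.16573718 0.06921343] [0.55664257 0.17896108 0.07449362]
rail 14043 [ 0.30001243 -0.52964162  0.10001299] [ 0.89999576 -0.47445364  0.21525903] [[ 0.31901368 -0.52448327  0.10349729]
 [ 0.59392462 -0.51600857  0.19830767]
 [ 0.86931144 -0.49143127  0.21053242]]
```

```bash
cat >> h.py <<'E'
def rows(target=None, yaw=None, n=10, dpos=None, tilt=True):
    """rows from current pose to target pos & yaw (deg, of tool x axis), tool vertical"""
    from scipy.spatial.transform import Rotation as Ro
    o=env.observe(); p=np.array(o['position']); R=np.array(o['tool_rot'])
    if target is None: target=p+np.array(dpos if dpos is not None else [0,0,0])
    if yaw is None: yaw=np.degrees(np.arctan2(R[1,0],R[0,0]))
    a=np.radians(yaw); x=np.array([np.cos(a),np.sin(a),0]); z=np.array([0,0,-1.]); Rt=np.stack([x,np.cross(z,x),z],1)
    rv=Ro.from_matrix(R.T@Rt).as_rotvec(); dr=Ro.from_rotvec(rv/n).as_matrix()
    out=[];Rc=R.copy();d=(np.array(target)-p)/n
    for k in range(n):
        out.append(np.r_[Rc.T@d/.04, rv/n/.15]); Rc=Rc@dr
    print("from",np.round(p,4),"yaw",round(float(np.degrees(np.arctan2(R[1,0],R[0,0]))),2),"dist",np.round(np.array(target)-p,4))
    for r in out: print("["+",".join(f"{v:.3f}" for v in r)+"]")
E
python3 - <<'E'
from h import *
o=env.observe(); c,R,t=cam("wrist"); p=np.array(o['position']); T=np.array(o['tool_rot'])
print("cam in tool", T.T@(-R.T@t-p)); print("cam axes in tool\n",np.round(T.T@R.T,3))
for n in ["scene","side"]:
    f=np.load(f"pics/b_{n}.npz"); P,u,v=pts(n,f['d']); C=f['i'][v,u].astype(int)
    box=(P[:,0]>.44)&(P[:,0]<.66)&(P[:,1]>-.18)&(P[:,1]<.27)
    b=box&(abs(P[:,2]-.012)<.0035)&(C[:,0]>110)&(C[:,0]-C[:,2]>40)
    im=np.zeros((400,640),np.uint8); im[v[b],u[b]]=1
    k,l,s,_=cv2.connectedComponentsWithStats(im); j=1+np.argmax(s[1:,4]); sel=b&(l[v,u]==j)
    r=cv2.minAreaRect(P[sel][:,:2].astype(np.float32)); print(n,"board",r)
    m=box&(abs(P[:,2]-.034)<.008)&(C.max(1)<60)
    im[:]=0; im[v[m],u[m]]=1
    k,l,s,_=cv2.connectedComponentsWithStats(im); j=1+np.argmax(s[1:,4]); sel=m&(l[v,u]==j)&(abs(P[:,2]-.034)<.003)
    r=cv2.minAreaRect(P[sel][:,:2].astype(np.float32)); print(n,"mould",r)
rows([.50,-.12,.36],90,13)
E
```

```text
cam in tool [ 0.06876836  0.00081131 -0.1428738 ]
cam axes in tool
 [[-0.001 -0.963 -0.27 ]
 [ 1.    -0.001 -0.001]
 [ 0.    -0.27   0.963]]
scene board ((0.6163317561149597, 0.00479985773563385), (0.32832440733909607, 0.06788060069084167), 89.5845718383789)
scene mould ((0.5411466956138611, -0.04996732622385025), (0.13576994836330414, 0.058573514223098755), 85.63838958740234)
side board ((0.5525524616241455, 0.015125587582588196), (0.1891423612833023, 0.3543921709060669), 0.7188149690628052)
side mould ((0.5430380702018738, -0.05621352046728134), (0.14383454620838165, 0.06439220905303955), 85.51596069335938)
from [ 0.2008 -0.512   0.2313] yaw 21.42 dist [0.2992 0.392  0.1287]
[0.811,-0.492,-0.247,0.000,0.000,-0.614]
[0.853,-0.415,-0.247,0.000,0.000,-0.614]
[0.887,-0.335,-0.247,0.000,0.000,-0.614]
[0.914,-0.252,-0.247,0.000,0.000,-0.614]
[0.933,-0.167,-0.247,0.000,0.000,-0.614]
[0.945,-0.080,-0.247,0.000,0.000,-0.614]
[0.948,0.007,-0.247,0.000,0.000,-0.614]
[0.944,0.094,-0.247,0.000,0.000,-0.614]
[0.931,0.180,-0.247,0.000,0.000,-0.614]
[0.910,0.265,-0.247,0.000,0.000,-0.614]
[0.882,0.348,-0.247,0.000,0.000,-0.614]
[0.846,0.428,-0.247,0.000,0.000,-0.614]
[0.804,0.504,-0.247,0.000,0.000,-0.614]
```

>>> {"method": "jog_arm", "body": {"plan": [[[0.2, -0.1, -1, 0, 0, -0.6], [0.6, -0.4, -1, 0, 0, -0.6], [0.85, -0.42, -0.5, 0, 0, -0.6], [0.9, -0.35, -0.4, 0, 0, -0.6], [0.95, -0.25, -0.2, 0, 0, -0.6], [0.95, -0.16, -0.1, 0, 0, -0.6], [0.95, -0.08, 0, 0, 0, -0.6], [0.95, 0, 0, 0, 0, -0.6], [0.95, 0.1, 0, 0, 0, -0.6], [0.95, 0.2, 0, 0, 0, -0.6]]], "grip": 1, "squeeze": 30}}

```text
time_s: 2.05
position: [0.3886, -0.2206, 0.3595]
tool_rot: [[0.289, 0.957, 0.0], [0.957, -0.289, -0.0], [-0.0, 0.0, -1.0]]
ft_force: [1.0, -0.4, 0.1]
grip_width: 0.0857
```

```bash
python3 -c "
from h import *
rows([.54,-.14,.33],90,6)"
```

```text
from [ 0.3886 -0.2206  0.3595] yaw 73.18 dist [ 0.1514  0.0806 -0.0295]
[0.504,0.507,0.123,0.000,0.000,-0.326]
[0.479,0.531,0.123,0.000,0.000,-0.326]
[0.452,0.553,0.123,0.000,0.000,-0.326]
[0.425,0.575,0.123,0.000,0.000,-0.326]
[0.396,0.595,0.123,0.000,0.000,-0.326]
[0.366,0.614,0.123,0.000,0.000,-0.326]
```

>>> {"method": "jog_arm", "body": {"plan": [[[0.45, 0.4, 0.12, 0, 0, -0.3], [0.43, 0.5, 0.12, 0, 0, -0.3], [0.4, 0.5, 0.12, 0, 0, -0.3], [0.3, 0.5, 0.12, 0, 0, -0.3], [0.2, 0.5, 0.12, 0, 0, -0.3], [0, 0.4, 0.12, 0, 0, -0.1], [0, 0, 0, 0, 0, 0], [0, 0, 0, 0, 0, 0]]]}}

```text
time_s: 2.85
position: [0.5133, -0.1732, 0.3304]
tool_rot: [[0.057, 0.998, -0.001], [0.998, -0.057, 0.0], [0.0, -0.001, -1.0]]
ft_force: [0.6, 0.0, -0.4]
grip_width: 0.0854
```

```bash
cat > look.py <<'E'
from h import *
import sys
def fit(n="wrist",tag="c"):
    c,R,t=cam(n); i,d=vision.get_image(n); np.savez(f"pics/{tag}.npz",i=i,d=d,R=R,t=t)
    cv2.imwrite(f"pics/{tag}.png",i[:,:,::-1])
    return i,d
if __name__=="__main__":
    o=env.observe(); print(np.round(o['position'],4),np.round(o['tool_rot'],4).tolist(),np.round(o['ft_force'],2),round(o['grip_width'],4))
    i,d=fit(sys.argv[2],sys.argv[1]); print(env.observe()['time_s'])
E
python3 look.py c wrist
```

```text
[ 0.5133 -0.1732  0.3304] [[0.0572, 0.9984, -0.0006], [0.9984, -0.0572, 0.0002], [0.0001, -0.0006, -1.0]] [ 0.58  0.02 -0.36] 0.0854
2.9
```

View pics/c.png

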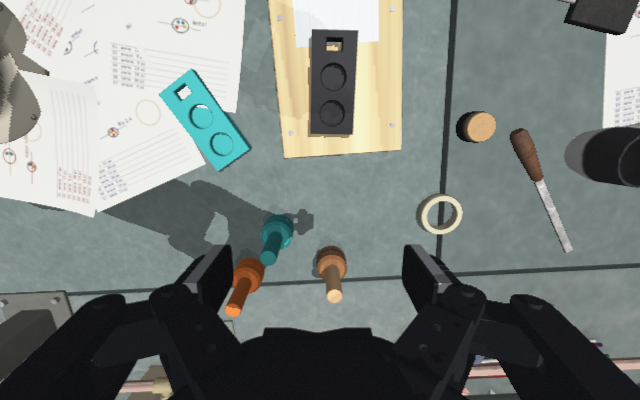

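>>> {"method": "jog_arm", "body": {"plan": [[[0.7, 0.15, 0, 0, 0, -0.1], [1, 0.15, 0, 0, 0, -0.1], [1, 0.1, 0, 0, 0, -0.1], [1, 0.1, 0, 0, 0, -0.1], [0.9, 0, 0, 0, 0, 0], [0.3, 0, 0, 0, 0, 0], [0, 0, 0, 0, 0, 0], [0, 0, 0, 0, 0, 0]]]}}

```text
time_s: 3.7
position: [0.5381, 0.0209, 0.3308]
tool_rot: [[-0.002, 1.0, 0.0], [1.0, 0.002, -0.001], [-0.001, 0.0, -1.0]]
ft_force: [0.5, 0.1, 0.3]
grip_width: 0.0855
```

```bash
python3 look.py d wrist
python3 - <<'E'
from h import *
f=np.load("pics/d.npz")
cv2.imwrite("pics/d2.png",cv2.resize(f['i'][0:300,180:500,::-1],None,fx=2,fy=2,interpolation=cv2.INTER_CUBIC))
E
```

```text
[0.5381 0.0209 0.3308] [[-0.002, 1.0, 0.0004], [1.0, 0.002, -0.0005], [-0.0005, 0.0004, -1.0]] [0.47 0.15 0.32] 0.0855
3.75
```

View pics/d2.png

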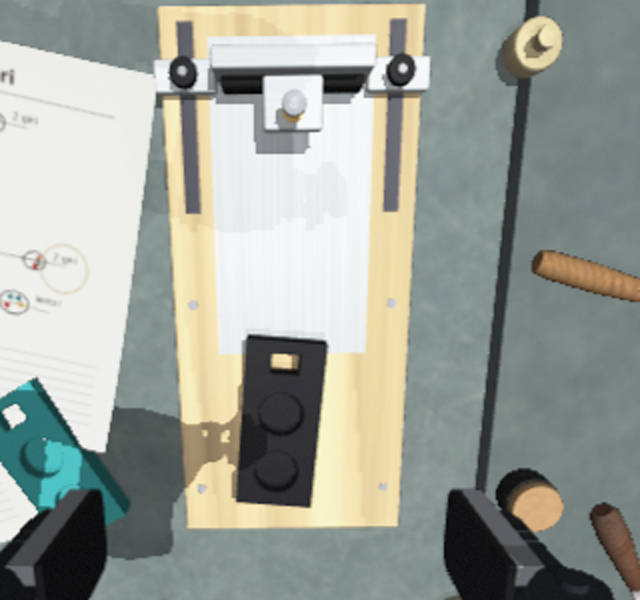

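```bash
cat >> h.py <<'E'
def rayplane(f,u,v,zp,n="wrist"):
    c=vision.camera_info(n); R,t=f['R'],f['t']
    r=np.stack([(u-c['cx'])/c['fx'],(v-c['cy'])/c['fy'],np.ones(len(u))],1)@R
    o=-R.T@t; s=(zp-o[2])/r[:,2]; return o+r*s[:,None]
def world(f,n="wrist"):
    c=vision.camera_info(n); d=f['d']; v,u=np.nonzero(d>0); z=d[v,u]
    P=np.stack([(u-c['cx'])/c['fx']*z,(v-c['cy'])/c['fy']*z,z],1)
    return (P-f['t'])@f['R'],u,v
def comp(mask,near=None):
    k,l,s,ce=cv2.connectedComponentsWithStats(mask.astype(np.uint8))
    j=1+np.argmax(s[1:,4]); return l==j
E
python3 - <<'E'
from h import *
f=np.load("pics/d.npz"); i=f['i'].astype(int); P,u,v=world(f)
W=np.full((400,640,3),np.nan); W[v,u]=P
# mould
m=(i.max(2)<75)&(abs(W[...,2]-.034)<.006)&(W[...,1]<.1)&(abs(W[...,0]-.54)<.08)
m=comp(m); hull=np.zeros((400,640),np.uint8)
vv,uu=np.nonzero(m); Q=rayplane(f,uu.astype(float),vv.astype(float),.034)
print("mould",cv2.minAreaRect(Q[:,:2].astype(np.float32)),np.nanmedian(W[m][:,2]))
# board
b=(abs(W[...,2]-.012)<.006)&(abs(W[...,0]-.55)<.11)&(abs(W[...,1]-.04)<.25)&(i[...,0]>120)&(i[...,0]-i[...,2]>30)
print(np.nanmedian(W[b][:,2]))
# left/right edges per row
L=[];Rr=[]
for r in range(20,255):
    x=np.nonzero(b[r])[0]
    if len(x)>10: L.append((x[0]-.5,r)); Rr.append((x[-1]+.5,r))
for nme,E in(("L",L),("R",Rr)):
    E=np.array(E,float); Q=rayplane(f,E[:,0],E[:,1],.012)
    ok=np.ones(len(Q),bool)
    for _ in range(6):
        k=np.polyfit(Q[ok,1],Q[ok,0],1); e=Q[:,0]-np.polyval(k,Q[:,1]); ok=abs(e)<max(.0015,1.0*np.std(e[ok]))
    print(nme,"x=%.4f at y=0.05 yaw %.2f"%(np.polyval(k,.05),90-np.degrees(np.arctan(k[0]))),ok.sum(),np.std(e[ok]))
# bottom edge
# pin head
h=(abs(W[...,2]-.074)<.004)&(abs(W[...,0]-.55)<.03)&(abs(W[...,1]-.175)<.03)
vv,uu=np.nonzero(h); Q=rayplane(f,uu.astype(float),vv.astype(float),.074); print("pin",len(Q),Q.mean(0),(Q.max(0)+Q.min(0))/2,np.ptp(Q,axis=0))
# nose top z=.051
h=(abs(W[...,2]-.051)<.003)&(abs(W[...,0]-.55)<.04)&(abs(W[...,1]-.175)<.04)
vv,uu=np.nonzero(h); Q=rayplane(f,uu.astype(float),vv.astype(float),.051); print("nose",len(Q),cv2.minAreaRect(Q[:,:2].astype(np.float32)),Q.min(0),Q.max(0))
# stop bar top
h=(abs(W[...,2]-.036)<.004)&(abs(W[...,0]-.55)<.07)&(W[...,1]>.17)&(W[...,1]<.25)
vv,uu=np.nonzero(h); Q=W[h]; print("stoptop",len(Q),Q.min(0),Q.max(0),np.median(Q[:,2]), cv2.minAreaRect(Q[:,:2].astype(np.float32)))
E
```

```text
mould ((0.5427125096321106, -0.05556450039148331), (0.14056545495986938, 0.061999134719371796), 85.54856872558594) 0.03413279425565468
0.012181932600514218
L x=0.4580 at y=0.05 yaw 90.69 215 0.0004601262522178745
R x=0.6469 at y=0.05 yaw 90.70 215 0.0004942435150291815
pin 137 [0.55113261 0.17315704 0.074     ] [0.55113874 0.17314606 0.074     ] [1.52755745e-02 1.61386203e-02 1.11022302e-16]
nose 1430 ((0.5502743124961853, 0.18729093670845032), (0.079426109790802, 0.05052115395665169), 0.08645672351121902) [0.51054263 0.16200454 0.051     ] [0.58996513 0.21261084 0.051     ]
stoptop 426 [0.48007037 0.19081272 0.03203527] [0.6199386  0.20920502 0.0399019 ] 0.03586150534856225 ((0.5500005483627319, 0.19997449219226837), (0.13987863063812256, 0.01815558411180973), 0.1260063797235489)
```

```bash
python3 -c "
from h import *
rows([.5415,-.0705,.053],85.55,8)"
```

```text
from [0.5382 0.0206 0.3307] yaw 90.08 dist [ 0.0033 -0.0911 -0.2777]
[-0.284,0.010,0.868,0.000,0.000,0.066]
[-0.284,0.013,0.868,0.000,0.000,0.066]
[-0.284,0.015,0.868,0.000,0.000,0.066]
[-0.284,0.018,0.868,0.000,0.000,0.066]
[-0.284,0.021,0.868,0.000,0.000,0.066]
[-0.284,0.024,0.868,0.000,0.000,0.066]
[-0.283,0.027,0.868,0.000,0.000,0.066]
[-0.283,0.030,0.868,0.000,0.000,0.066]
```

>>> {"method": "jog_arm", "body": {"plan": [[[-0.4, 0.02, 0.5, 0, 0, 0.066], [-0.4, 0.02, 0.9, 0, 0, 0.066], [-0.4, 0.02, 1, 0, 0, 0.066], [-0.4, 0.02, 1, 0, 0, 0.066], [-0.4, 0.02, 1, 0, 0, 0.066], [-0.27, 0.02, 1, 0, 0, 0.066], [0, 0.02, 0.9, 0, 0, 0.066], [0, 0.02, 0.6, 0, 0, 0.066], [0, 0, 0, 0, 0, 0], [0, 0, 0, 0, 0, 0]]]}}

```text
time_s: 4.75
position: [0.5431, -0.0702, 0.0552]
tool_rot: [[0.077, 0.997, 0.0], [0.997, -0.077, -0.0], [-0.0, 0.0, -1.0]]
ft_force: [-0.5, -0.1, 1.1]
grip_width: 0.0854
```

```bash
python3 look.py e wrist; python3 -c "
from h import *
rows([.5415,-.0705,.013],85.55,3)"
```

```text
[ 0.5431 -0.0702  0.0552] [[0.0772, 0.997, 0.0005], [0.997, -0.0772, -0.0003], [-0.0002, 0.0005, -1.0]] [-0.47 -0.14  1.13] 0.0854
4.8
from [ 0.5435 -0.07    0.0559] yaw 85.59 dist [-0.002  -0.0005 -0.0429]
[-0.005,-0.017,0.357,0.005,0.001,0.002]
[-0.005,-0.017,0.357,0.005,0.001,0.002]
[-0.005,-0.016,0.357,0.005,0.001,0.002]
```

View pics/e.png

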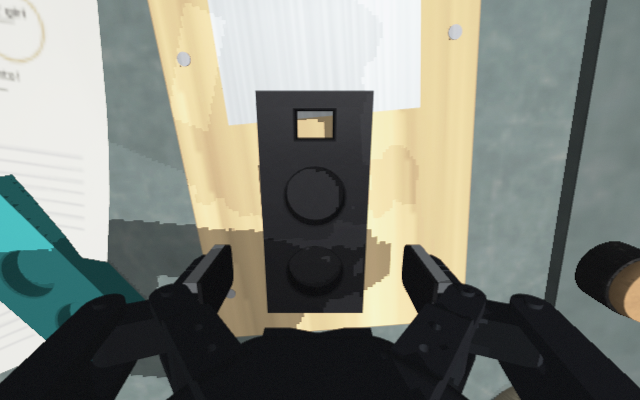

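>>> {"method": "jog_arm", "body": {"plan": [[[0, -0.02, 0.35, 0, 0, 0], [0, -0.02, 0.4, 0, 0, 0], [0, 0, 0.3, 0, 0, 0], [0, 0, 0, 0, 0, 0], [0, 0, 0, 0, 0, 0]]]}}

```text
time_s: 5.3
position: [0.5417, -0.0692, 0.0133]
tool_rot: [[0.076, 0.997, 0.001], [0.997, -0.076, -0.0], [-0.0, 0.001, -1.0]]
ft_force: [0.6, 0.3, -1.0]
grip_width: 0.0851
```

>>> {"method": "jog_arm", "body": {"plan": [[[0, 0, 0, 0, 0, 0], [0, 0, 0, 0, 0, 0], [0, 0, 0, 0, 0, 0], [0, 0, 0, 0, 0, 0], [0, 0, 0, 0, 0, 0], [0, 0, 0, 0, 0, 0], [0, 0, 0, 0, 0, 0], [0, 0, 0, 0, 0, 0]]], "grip": 0.3, "squeeze": 30}}

```text
time_s: 6.1
position: [0.5416, -0.069, 0.0135]
tool_rot: [[0.076, 0.997, 0.001], [0.997, -0.076, -0.001], [-0.0, 0.001, -1.0]]
ft_force: [-1.9, -0.9, 6.8]
grip_width: 0.0631
```

```bash
python3 look.py f wrist
```

```text
[ 0.5416 -0.069   0.0135] [[0.0761, 0.9971, 0.0013], [0.9971, -0.0761, -0.0005], [-0.0004, 0.0013, -1.0]] [-1.86 -0.88  6.78] 0.0631
6.15
```

View pics/f.png

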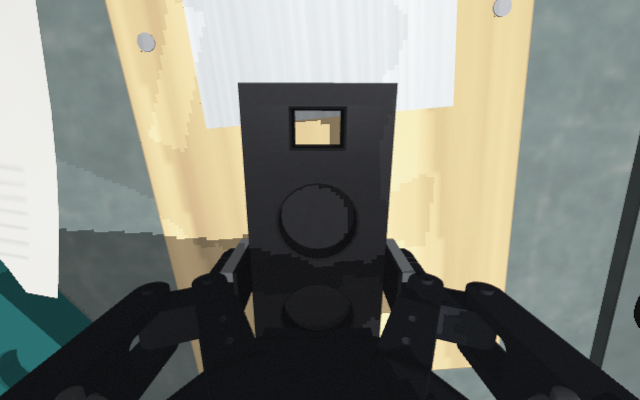

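```bash
python3 -c "
from h import *
rows([.5523,.066,.0133],90.7,10)"
```

```text
from [ 0.5415 -0.069   0.0135] yaw 85.64 dist [ 0.0108  0.135  -0.0002]
[0.339,0.001,0.000,0.001,0.000,-0.059]
[0.339,0.004,0.000,0.001,0.000,-0.059]
[0.339,0.007,0.000,0.001,0.000,-0.059]
[0.339,0.010,0.000,0.001,0.000,-0.059]
[0.338,0.013,0.000,0.001,0.000,-0.059]
[0.338,0.016,0.000,0.001,0.000,-0.059]
[0.338,0.019,0.000,0.001,0.000,-0.059]
[0.338,0.022,0.000,0.001,0.000,-0.059]
[0.338,0.025,0.000,0.001,0.000,-0.059]
[0.338,0.028,0.000,0.001,0.000,-0.059]
```

>>> {"method": "jog_arm", "body": {"plan": [[[0.15, 0, 0, 0, 0, -0.06], [0.3, 0.01, 0, 0, 0, -0.06], [0.35, 0.01, 0, 0, 0, -0.06], [0.35, 0.01, 0, 0, 0, -0.06], [0.35, 0.01, 0, 0, 0, -0.06], [0.35, 0.02, 0, 0, 0, -0.06], [0.35, 0.02, 0, 0, 0, -0.06], [0.35, 0.02, 0, 0, 0, -0.06], [0.35, 0.02, 0, 0, 0, -0.06], [0.3, 0.03, 0, 0, 0, -0.05]]]}}

```text
time_s: 7.15
position: [0.5521, 0.0586, 0.0134]
tool_rot: [[-0.013, 1.0, 0.002], [1.0, 0.013, -0.002], [-0.002, 0.002, -1.0]]
ft_force: [0.5, -6.3, 5.6]
grip_width: 0.0631
```

>>> {"method": "jog_arm", "body": {"plan": [[[0.15, 0, 0, 0, 0, 0], [0, 0, 0, 0, 0, 0], [0, 0, 0, 0, 0, 0]]]}}

```text
time_s: 7.45
position: [0.5521, 0.0653, 0.0135]
tool_rot: [[-0.013, 1.0, 0.002], [1.0, 0.013, 0.001], [0.001, 0.002, -1.0]]
ft_force: [1.0, 2.4, 4.7]
grip_width: 0.0631
```

```bash
python3 look.py g wrist
python3 - <<'E'
from h import *
f=np.load("pics/g.npz"); i=f['i'].astype(int); P,u,v=world(f); W=np.full((400,640,3),np.nan); W[v,u]=P
m=(i.max(2)<75)&(abs(W[...,2]-.034)<.005)&(W[...,1]>0.08)&(W[...,1]<.18)&(abs(W[...,0]-.55)<.04)
m=comp(m); L=[];Rr=[]
for r in range(400):
    x=np.nonzero(m[r])[0]
    if len(x)>30: L.append((x[0]-.5,r)); Rr.append((x[-1]+.5,r))
for nme,E in(("L",L),("R",Rr)):
    E=np.array(E,float); Q=rayplane(f,E[:,0],E[:,1],.034); ok=np.ones(len(Q),bool)
    for _ in range(6):
        k=np.polyfit(Q[ok,1],Q[ok,0],1); e=Q[:,0]-np.polyval(k,Q[:,1]); ok=abs(e)<max(.0008,1.2*np.std(e[ok]))
    print(nme,"x=%.4f at y=0.12 yaw %.2f"%(np.polyval(k,.12),90-np.degrees(np.arctan(k[0]))),ok.sum(),Q[:,1].min(),Q[:,1].max())
h=(abs(W[...,2]-.074)<.004)&(abs(W[...,0]-.55)<.03)&(abs(W[...,1]-.175)<.03)
vv,uu=np.nonzero(h); Q=rayplane(f,uu.astype(float),vv.astype(float),.074); print("pin",len(Q),(Q.max(0)+Q.min(0))/2,np.ptp(Q,axis=0))
E
```

```text
[0.5521 0.0653 0.0135] [[-0.0126, 0.9999, 0.0023], [0.9999, 0.0126, 0.0006], [0.0005, 0.0023, -1.0]] [0.96 2.37 4.66] 0.0631
7.5
L x=0.5204 at y=0.12 yaw 90.62 155 0.07954481377169176 0.14661016720961476
R x=0.5839 at y=0.12 yaw 90.74 156 0.08023427362279656 0.14738486321846475Traceback (most recent call last):
  File "<stdin>", line 14, in <module>
    return umr_maximum(a, axis, None, out, keepdims, initial, where)
ValueError: zero-size array to reduction operation maximum which has no identity
```

View pics/g.png

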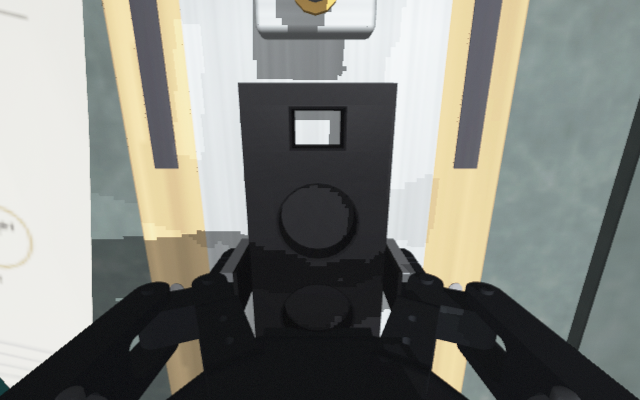

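>>> {"method": "jog_arm", "body": {"plan": [[[0.1, 0, 0, 0, 0, 0], [0.15, 0, 0, 0, 0, 0], [0.15, 0.005, 0, 0, 0, 0], [0.15, 0, 0, 0, 0, 0], [0.12, 0, 0, 0, 0, 0], [0.1, 0.005, 0, 0, 0, 0], [0.06, 0, 0, 0, 0, 0], [0.03, 0, 0, 0, 0, 0], [0.02, 0, 0, 0, 0, 0]]]}}

```text
time_s: 8.4
position: [0.5521, 0.0991, 0.0134]
tool_rot: [[-0.013, 1.0, 0.002], [1.0, 0.013, -0.002], [-0.002, 0.002, -1.0]]
ft_force: [1.1, -5.6, 6.5]
grip_width: 0.0631
```

>>> {"method": "jog_arm", "body": {"plan": [[[0.02, 0, 0, 0, 0, 0], [0.02, 0, 0, 0, 0, 0], [0.02, 0, 0, 0, 0, 0], [0.02, 0, 0, 0, 0, 0]]]}}

```text
time_s: 8.8
position: [0.5521, 0.1022, 0.0134]
tool_rot: [[-0.012, 1.0, 0.002], [1.0, 0.012, -0.002], [-0.002, 0.002, -1.0]]
ft_force: [-0.3, -7.3, 6.6]
grip_width: 0.0633
```

>>> {"method": "jog_arm", "body": {"plan": [[[0.02, 0, 0, 0, 0, 0], [0.02, 0, 0, 0, 0, 0], [0.02, 0, 0, 0, 0, 0], [0.02, 0, 0, 0, 0, 0]]]}}

```text
time_s: 9.2
position: [0.5521, 0.1054, 0.0135]
tool_rot: [[-0.012, 1.0, 0.002], [1.0, 0.012, -0.002], [-0.002, 0.002, -1.0]]
ft_force: [-0.1, -7.0, 5.1]
grip_width: 0.0634
```

>>> {"method": "jog_arm", "body": {"plan": [[[0.02, 0, 0, 0, 0, 0], [0.02, 0, 0, 0, 0, 0]]]}}

```text
time_s: 9.4
position: [0.552, 0.107, 0.0135]
tool_rot: [[-0.012, 1.0, 0.002], [1.0, 0.012, -0.002], [-0.002, 0.002, -1.0]]
ft_force: [0.5, -6.7, 6.2]
grip_width: 0.0631
```

>>> {"method": "jog_arm", "body": {"plan": [[[0.015, 0, 0, 0, 0, 0], [0.015, 0, 0, 0, 0, 0]]]}}

```text
time_s: 9.6
position: [0.552, 0.1082, 0.0134]
tool_rot: [[-0.012, 1.0, 0.002], [1.0, 0.012, -0.002], [-0.002, 0.002, -1.0]]
ft_force: [-0.5, -7.0, 5.8]
grip_width: 0.0631
```

>>> {"method": "jog_arm", "body": {"plan": [[[0.015, 0, 0, 0, 0, 0], [0.015, 0, 0, 0, 0, 0]]]}}

```text
time_s: 9.8
position: [0.552, 0.1093, 0.0135]
tool_rot: [[-0.012, 1.0, 0.002], [1.0, 0.012, -0.002], [-0.002, 0.002, -1.0]]
ft_force: [0.3, -9.0, 6.8]
grip_width: 0.0632
```

>>> {"method": "jog_arm", "body": {"plan": [[[0.015, 0, 0, 0, 0, 0], [0.01, 0, 0, 0, 0, 0]]]}}

```text
time_s: 10.0
position: [0.552, 0.1098, 0.0135]
tool_rot: [[-0.013, 1.0, 0.002], [1.0, 0.013, -0.003], [-0.003, 0.002, -1.0]]
ft_force: [0.2, -10.9, 6.4]
grip_width: 0.0634
```

>>> {"method": "jog_arm", "body": {"plan": [[[0.01, 0, 0, 0, 0, 0], [0.0, 0, 0, 0, 0, 0]]]}}

```text
time_s: 10.2
position: [0.552, 0.11, 0.0135]
tool_rot: [[-0.013, 1.0, 0.002], [1.0, 0.013, -0.003], [-0.003, 0.002, -1.0]]
ft_force: [1.2, -10.8, 6.6]
grip_width: 0.0631
```

>>> {"method": "jog_arm", "body": {"plan": [[[0.015, 0, 0, 0, 0, 0], [0.015, 0, 0, 0, 0, 0], [0, 0, 0, 0, 0, 0]]]}}

```text
time_s: 10.5
position: [0.552, 0.1107, 0.0135]
tool_rot: [[-0.013, 1.0, 0.002], [1.0, 0.013, -0.004], [-0.004, 0.002, -1.0]]
ft_force: [-0.3, -15.4, 6.2]
grip_width: 0.0633
```

>>> {"method": "jog_arm", "body": {"plan": [[[0.005, 0, 0, 0, 0, 0], [0, 0, 0, 0, 0, 0], [0, 0, 0, 0, 0, 0], [0, 0, 0, 0, 0, 0], [0, 0, 0, 0, 0, 0]]]}}

```text
time_s: 11.0
position: [0.552, 0.1107, 0.0134]
tool_rot: [[-0.013, 1.0, 0.002], [1.0, 0.013, -0.004], [-0.004, 0.002, -1.0]]
ft_force: [-0.3, -15.9, 6.7]
grip_width: 0.063
```

```bash
python3 look.py k wrist
python3 - <<'E'
from h import *
f=np.load("pics/k.npz"); i=f['i'].astype(int); P,u,v=world(f); W=np.full((400,640,3),np.nan); W[v,u]=P
cv2.imwrite("pics/k_s.png",cv2.resize(vision.get_image("scene")[0][200:320,230:380,::-1],None,fx=4,fy=4,interpolation=cv2.INTER_CUBIC))
cv2.imwrite("pics/k_d.png",cv2.resize(vision.get_image("side")[0][130:250,250:400,::-1],None,fx=4,fy=4,interpolation=cv2.INTER_CUBIC))
E
```

```text
[0.552  0.1107 0.0134] [[-0.0126, 0.9999, 0.0016], [0.9999, 0.0126, -0.0039], [-0.004, 0.0016, -1.0]] [ -0.31 -15.9    6.74] 0.063
11.05
```

View pics/k.png

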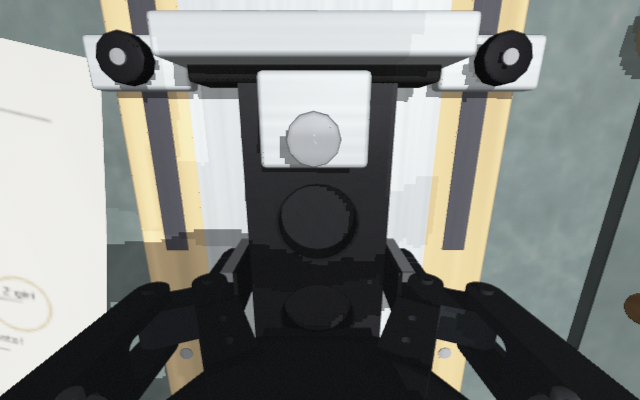

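View pics/k_s.png

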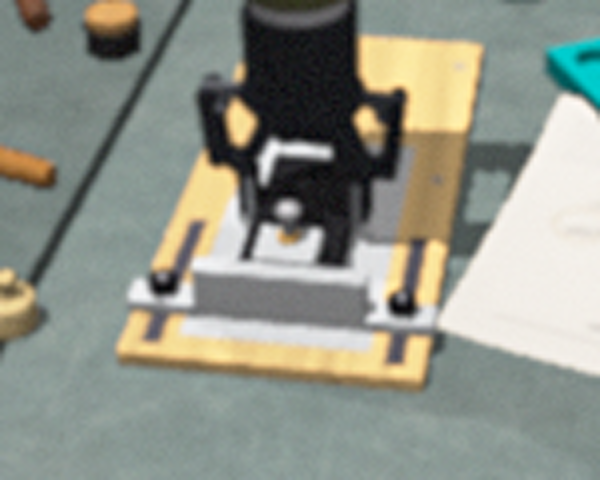

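>>> {"method": "jog_arm", "body": {"plan": [[[0, 0, 0, 0, 0, 0], [0, 0, 0, 0, 0, 0], [0, 0, 0, 0, 0, 0], [0, 0, 0, 0, 0, 0], [0, 0, 0, 0, 0, 0], [0, 0, 0, 0, 0, 0], [-0.01, 0, 0, 0, 0, 0], [-0.01, 0, 0, 0, 0, 0], [0, 0, 0, 0, 0, 0]]]}}

```text
time_s: 12.05
position: [0.552, 0.1107, 0.0134]
tool_rot: [[-0.013, 1.0, 0.002], [1.0, 0.013, -0.003], [-0.003, 0.002, -1.0]]
ft_force: [0.2, -10.8, 5.9]
grip_width: 0.0632
```

>>> {"method": "jog_arm", "body": {"plan": [[[0, 0, 0, 0, 0, 0], [0, 0, 0, 0, 0, 0], [0, 0, 0, 0, 0, 0], [0, 0, 0, 0, 0, 0], [0, 0, 0, 0, 0, 0]]], "grip": 1}}

```text
time_s: 12.55
position: [0.5512, 0.1126, 0.0125]
tool_rot: [[-0.012, 1.0, -0.0], [1.0, 0.012, 0.0], [0.0, -0.0, -1.0]]
ft_force: [0.6, -0.5, 0.1]
grip_width: 0.0852
```

```bash
python3 look.py l wrist
python3 - <<'E'
from h import *
f=np.load("pics/l.npz"); i=f['i'].astype(int); P,u,v=world(f); W=np.full((400,640,3),np.nan); W[v,u]=P
m=(i.max(2)<75)&(abs(W[...,2]-.034)<.005)&(W[...,1]>0.10)&(W[...,1]<.2)&(abs(W[...,0]-.55)<.04)
m=comp(m); L=[];Rr=[]
for r in range(400):
    x=np.nonzero(m[r])[0]
    if len(x)>40: L.append((x[0]-.5,r)); Rr.append((x[-1]+.5,r))
for nme,E in(("L",L),("R",Rr)):
    E=np.array(E,float); Q=rayplane(f,E[:,0],E[:,1],.034); ok=np.ones(len(Q),bool)
    for _ in range(6):
        k=np.polyfit(Q[ok,1],Q[ok,0],1); e=Q[:,0]-np.polyval(k,Q[:,1]); ok=abs(e)<max(.0008,1.2*np.std(e[ok]))
    print(nme,"x=%.4f at y=0.17 yaw %.2f"%(np.polyval(k,.17),90-np.degrees(np.arctan(k[0]))),ok.sum(),Q[:,1].min(),Q[:,1].max())
h=(abs(W[...,2]-.074)<.004)&(abs(W[...,0]-.55)<.03)&(abs(W[...,1]-.175)<.03)
vv,uu=np.nonzero(h); Q=rayplane(f,uu.astype(float),vv.astype(float),.074); print("pin",len(Q),(Q.max(0)+Q.min(0))/2,np.ptp(Q,axis=0))
E
```

```text
[0.5512 0.1126 0.0125] [[-0.0124, 0.9999, -0.0001], [0.9999, 0.0124, 0.0001], [0.0001, -0.0001, -1.0]] [ 0.63 -0.46  0.14] 0.0852
12.6
L x=0.5202 at y=0.17 yaw 90.64 185 0.09935062060230766 0.19912838335735783
R x=0.5837 at y=0.17 yaw 90.81 187 0.10007366304233613 0.20008133097344294
pin 2356 [0.55085839 0.17347433 0.074     ] [1.52576306e-02 1.52832841e-02 2.77555756e-17]
```

View pics/l.png

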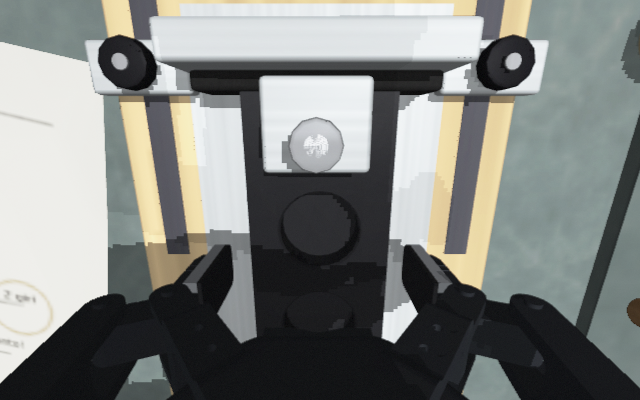

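Run:
```python
from h import *
f=np.load("pics/c.npz"); i=f['i'].astype(int); P,u,v=world(f); W=np.full((400,640,3),np.nan); W[v,u]=P
b=(abs(W[...,0]-.53)<.05)&(abs(W[...,1]+.345)<.05)
for lo,hi,zp in((.115,.126,.12),(.04,.05,.046)):
    h=b&(W[...,2]>lo)&(W[...,2]<hi); Q=W[h]; print(len(Q),(Q.min(0)+Q.max(0))/2,np.ptp(Q,axis=0),Q.mean(0))
    vv,uu=np.nonzero(h); Q=rayplane(f,uu.astype(float),vv.astype(float),zp);print(cv2.minEnclosingCircle(Q[:,:2].astype(np.float32)))
# cavity
rows([.529,-.28,.2],90,12)
```

```text
201 [ 0.52869662 -0.34698941  0.11863489] [0.02184593 0.02324273 0.00687275] [ 0.5285613  -0.34602804  0.11956673]
((0.5287923812866211, -0.34570756554603577), 0.012595386244356632)
426 [ 0.52884473 -0.34422134  0.04464458] [0.05086899 0.045267   0.00923432] [ 0.52820647 -0.33967834  0.04485147]
((0.5284897089004517, -0.34401875734329224), 0.025474881753325462)
from [0.5512 0.1126 0.0125] yaw 90.71 dist [-0.0222 -0.3926  0.1875]
[-0.817,-0.056,-0.391,-0.000,-0.000,0.007]
[-0.817,-0.056,-0.391,-0.000,-0.000,0.007]
[-0.817,-0.055,-0.391,-0.000,-0.000,0.007]
[-0.817,-0.054,-0.391,-0.000,-0.000,0.007]
[-0.817,-0.053,-0.391,-0.000,-0.000,0.007]
[-0.817,-0.052,-0.391,-0.000,-0.000,0.007]
[-0.818,-0.051,-0.391,-0.000,-0.000,0.007]
[-0.818,-0.050,-0.391,-0.000,-0.000,0.007]
[-0.818,-0.050,-0.391,-0.000,-0.000,0.007]
[-0.818,-0.049,-0.391,-0.000,-0.000,0.007]
[-0.818,-0.048,-0.391,-0.000,-0.000,0.007]
[-0.818,-0.047,-0.391,-0.000,-0.000,0.007]
```

>>> {"method": "jog_arm", "body": {"plan": [[[0, 0, -0.3, 0, 0, 0], [0, 0, -0.8, 0, 0, 0], [0, 0, -1, 0, 0, 0], [-0.4, -0.05, -1, 0, 0, 0], [-0.9, -0.06, -0.8, 0, 0, 0], [-1, -0.06, -0.6, 0, 0, 0], [-1, -0.06, 0, 0, 0, 0], [-1, -0.06, 0, 0, 0, 0], [-1, -0.06, 0, 0, 0, 0], [-1, -0.06, 0, 0, 0, 0]]]}}

```text
time_s: 13.6
position: [0.5375, -0.1412, 0.1936]
tool_rot: [[-0.012, 1.0, 0.001], [1.0, 0.012, -0.0], [-0.0, 0.001, -1.0]]
ft_force: [0.1, 0.2, -0.8]
grip_width: 0.0853
```

>>> {"method": "jog_arm", "body": {"plan": [[[-1, -0.06, 0, 0, 0, 0], [-1, -0.06, 0, 0, 0, 0], [-1, -0.06, 0, 0, 0, 0], [-0.6, -0.06, 0, 0, 0, 0], [-0.2, 0, 0, 0, 0, 0], [0, 0, 0, 0, 0, 0], [0, 0, 0, 0, 0, 0]]]}}

```text
time_s: 14.3
position: [0.5303, -0.2907, 0.1929]
tool_rot: [[-0.013, 1.0, 0.0], [1.0, 0.013, 0.0], [0.0, 0.0, -1.0]]
ft_force: [-1.1, 0.6, -0.1]
grip_width: 0.0855
```

```bash
python3 look.py m wrist
python3 - <<'E'
from h import *
f=np.load("pics/m.npz"); P,u,v=world(f); W=np.full((400,640,3),np.nan); W[v,u]=P
b=(abs(W[...,0]-.53)<.03)&(abs(W[...,1]+.345)<.03)
h=b&(W[...,2]>.115)&(W[...,2]<.126); Q=W[h]
if len(Q):
    vv,uu=np.nonzero(h); Q=rayplane(f,uu.astype(float),vv.astype(float),.12);print(cv2.minEnclosingCircle(Q[:,:2].astype(np.float32)))
rows([.5287,-.3455,.16],90.7,5)
E
```

```text
[ 0.5303 -0.2907  0.1929] [[-0.0131, 0.9999, 0.0002], [0.9999, 0.0131, 0.0003], [0.0003, 0.0002, -1.0]] [-1.08  0.62 -0.07] 0.0855
14.35
((0.5285531282424927, -0.3455566167831421), 0.012704538181424141)
from [ 0.5304 -0.2905  0.1929] yaw 90.78 dist [-0.0017 -0.055  -0.0329]
[-0.275,-0.012,0.165,0.000,-0.000,0.002]
[-0.275,-0.012,0.165,0.000,-0.000,0.002]
[-0.275,-0.012,0.165,0.000,-0.000,0.002]
[-0.275,-0.012,0.165,0.000,-0.000,0.002]
[-0.275,-0.012,0.165,0.000,-0.000,0.002]
```

View pics/m.png

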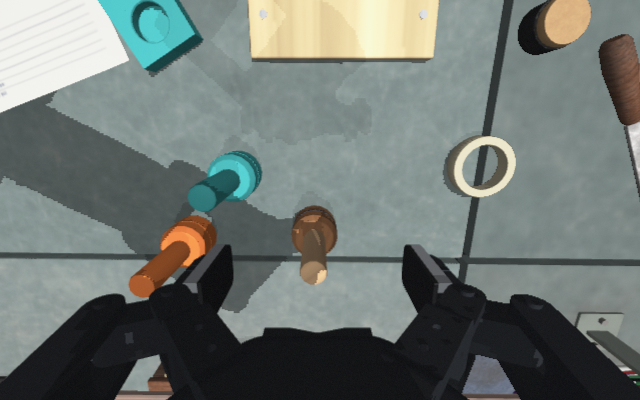

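>>> {"method": "jog_arm", "body": {"plan": [[[-0.2, -0.01, 0.1, 0, 0, 0], [-0.3, -0.01, 0.15, 0, 0, 0], [-0.4, -0.01, 0.2, 0, 0, 0], [-0.3, -0.01, 0.3, 0, 0, 0], [-0.17, 0, 0.5, 0, 0, 0], [0, 0, 0.6, 0, 0, 0], [0, 0, 0.6, 0, 0, 0], [0, 0, 0.4, 0, 0, 0], [0, 0, 0.2, 0, 0, 0], [0, 0, 0, 0, 0, 0]]]}}

```text
time_s: 15.35
position: [0.5287, -0.3469, 0.0689]
tool_rot: [[-0.012, 1.0, -0.002], [1.0, 0.012, 0.002], [0.002, -0.002, -1.0]]
ft_force: [-0.3, 0.6, 0.7]
grip_width: 0.0855
```

```bash
python3 look.py n wrist; python3 -c "
from h import *
rows([.5287,-.3455,.071],90.7,1)"
```

```text
[ 0.5287 -0.3469  0.0689] [[-0.0118, 0.9999, -0.0019], [0.9999, 0.0118, 0.0018], [0.0018, -0.0019, -1.0]] [-0.28  0.58  0.72] 0.0855
15.4
from [ 0.5292 -0.3471  0.0702] yaw 90.68 dist [-0.0005  0.0016  0.0008]
[0.040,-0.011,-0.020,-0.002,-0.002,-0.002]
```

View pics/n.png

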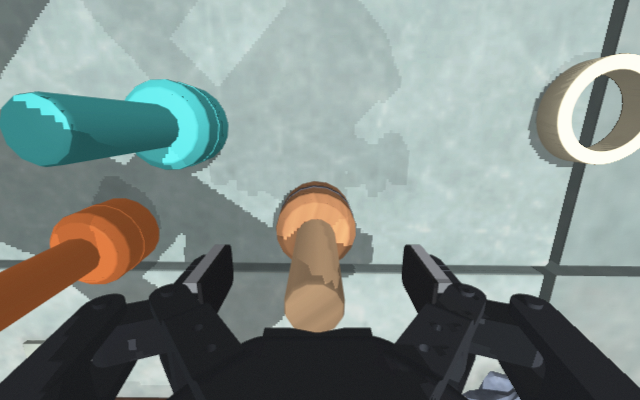

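>>> {"method": "jog_arm", "body": {"plan": [[[0.03, 0, 0, 0, 0, 0], [0, 0, 0, 0, 0, 0], [0, 0, 0, 0, 0, 0], [0, 0, 0, 0, 0, 0], [0, 0, 0, 0, 0, 0], [0, 0, 0, 0, 0, 0], [0, 0, 0, 0, 0, 0], [0, 0, 0, 0, 0, 0], [0, 0, 0, 0, 0, 0], [0, 0, 0, 0, 0, 0]]], "grip": -1, "squeeze": 80}}

```text
time_s: 16.4
position: [0.5293, -0.3456, 0.0709]
tool_rot: [[-0.012, 1.0, 0.0], [1.0, 0.012, -0.0], [-0.0, 0.0, -1.0]]
ft_force: [-1.7, 1.9, 4.9]
grip_width: 0.0221
```

```bash
python3 look.py p wrist
```

```text
[ 0.5293 -0.3456  0.0709] [[-0.0123, 0.9999, 0.0003], [0.9999, 0.0123, -0.0004], [-0.0004, 0.0003, -1.0]] [-1.65  1.88  4.95] 0.0221
16.45
```

View pics/p.png

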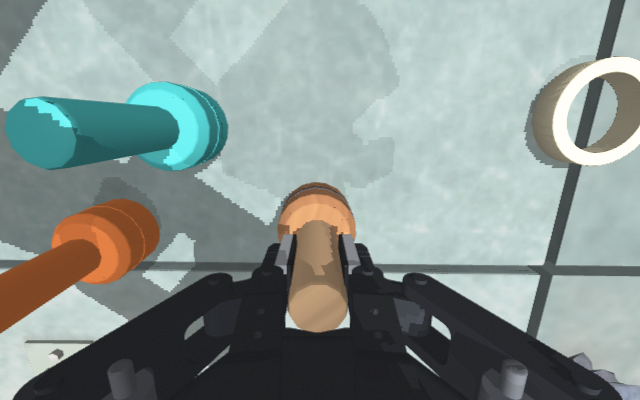

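>>> {"method": "jog_arm", "body": {"plan": [[[0, 0, -0.3, 0, 0, 0], [0, 0, -0.7, 0, 0, 0], [0, 0, -0.9, 0, 0, 0], [0.2, 0, -0.9, 0, 0, 0], [0.4, 0.05, -0.6, 0, 0, 0], [0.6, 0.06, -0.2, 0, 0, 0], [0.8, 0.06, 0, 0, 0, 0], [0.9, 0.06, 0, 0, 0, 0], [0.9, 0.06, 0, 0, 0, 0], [0.9, 0.06, 0, 0, 0, 0]]]}}

```text
time_s: 17.45
position: [0.5406, -0.1557, 0.2146]
tool_rot: [[-0.012, 1.0, -0.0], [1.0, 0.012, 0.0], [0.0, -0.0, -1.0]]
ft_force: [0.9, 0.6, -3.4]
grip_width: 0.0224
```

>>> {"method": "jog_arm", "body": {"plan": [[[0.9, 0.07, 0, 0, 0, 0], [0.9, 0.07, 0, 0, 0, 0], [0.9, 0.07, 0, 0, 0, 0], [0.9, 0.07, 0, 0, 0, 0], [0.9, 0.07, 0, 0, 0, 0], [0.9, 0.05, 0, 0, 0, 0], [0.8, 0.05, 0, 0, 0, 0], [0.6, 0, 0, 0, 0, 0], [0.3, 0, 0, 0, 0, 0], [0, 0, 0, 0, 0, 0]]]}}

```text
time_s: 18.45
position: [0.5552, 0.1279, 0.2145]
tool_rot: [[-0.014, 1.0, -0.0], [1.0, 0.014, 0.0], [0.0, -0.0, -1.0]]
ft_force: [0.5, -0.7, -1.0]
grip_width: 0.0224
```

```bash
cat > q.py <<'E'
from h import *
import sys
tag=sys.argv[1]
o=env.observe(); print(np.round(o['position'],4),np.round(o['ft_force'],2))
c,R,t=cam("wrist"); i,d=vision.get_image("wrist"); cv2.imwrite(f"pics/{tag}_w.png",i[:,:,::-1])
for n,(a,b,e,g) in dict(scene=(180,320,230,380),side=(100,220,270,420)).items():
    i,d=vision.get_image(n); c,R,t=cam(n); np.savez(f"pics/{tag}_{n}.npz",i=i,d=d,R=R,t=t)
    cv2.imwrite(f"pics/{tag}_{n}.png",cv2.resize(i[a:b,e:g,::-1],None,fx=4,fy=4,interpolation=cv2.INTER_CUBIC))
print(env.observe()['time_s'])
E
python3 q.py r; python3 -c "
from h import *
rows([.5511,.1735,.152],90.7,2)"
```

```text
[0.5552 0.1279 0.2145] [ 0.47 -0.68 -0.99]
18.6
from [0.5555 0.1258 0.2145] yaw 90.65 dist [-0.0044  0.0477 -0.0625]
[0.597,-0.049,0.781,-0.001,0.001,-0.003]
[0.597,-0.048,0.781,-0.001,0.001,-0.003]
```

View pics/r_scene.png

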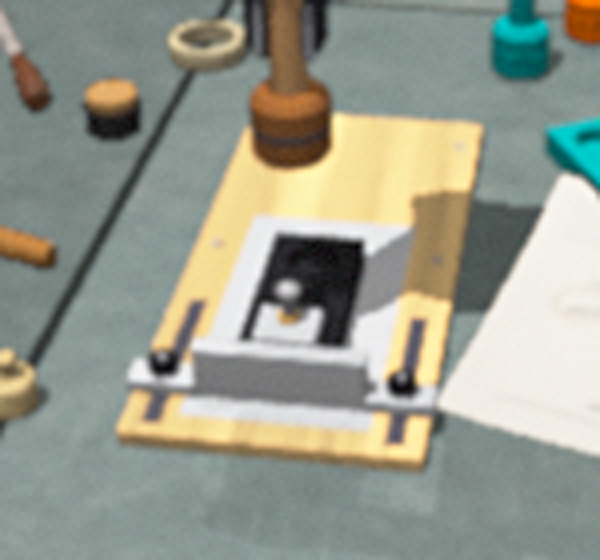

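View pics/r_side.png

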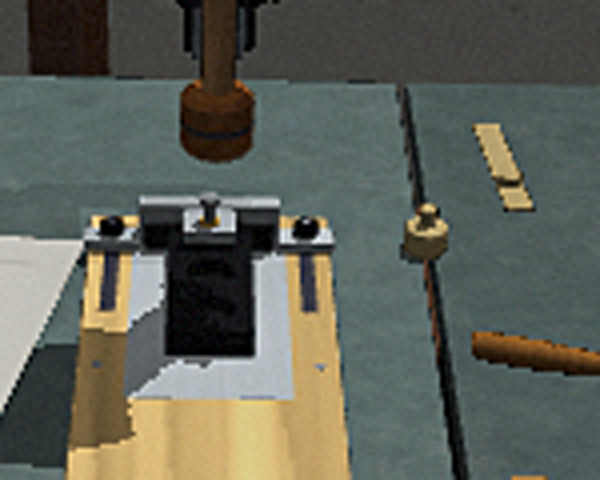

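View pics/r_w.png

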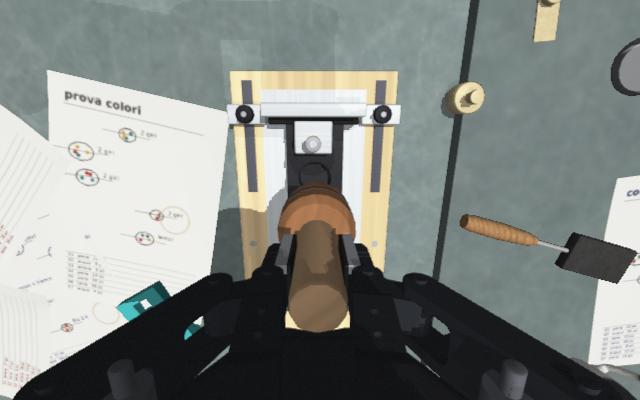

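>>> {"method": "jog_arm", "body": {"plan": [[[0.3, -0.03, 0, 0, 0, 0], [0.5, -0.04, 0.2, 0, 0, 0], [0.3, -0.03, 0.4, 0, 0, 0], [0.09, 0, 0.5, 0, 0, 0], [0, 0, 0.3, 0, 0, 0], [0, 0, 0.1, 0, 0, 0], [0, 0, 0, 0, 0, 0], [0, 0, 0, 0, 0, 0]]]}}

```text
time_s: 19.4
position: [0.5514, 0.1742, 0.1554]
tool_rot: [[-0.012, 1.0, 0.001], [1.0, 0.012, 0.0], [0.0, 0.001, -1.0]]
ft_force: [0.7, -0.5, -2.8]
grip_width: 0.0227
```

```bash
python3 q.py s; python3 -c "
from h import *
rows([.5511,.1735,.148],90.7,2)"
```

```text
[0.5514 0.1742 0.1554] [ 0.74 -0.48 -2.78]
19.55
from [0.5512 0.1743 0.1553] yaw 90.69 dist [-0.0001 -0.0008 -0.0073]
[-0.010,-0.002,0.091,0.005,-0.000,-0.001]
[-0.010,-0.001,0.091,0.005,-0.000,-0.001]
```

View pics/s_scene.png

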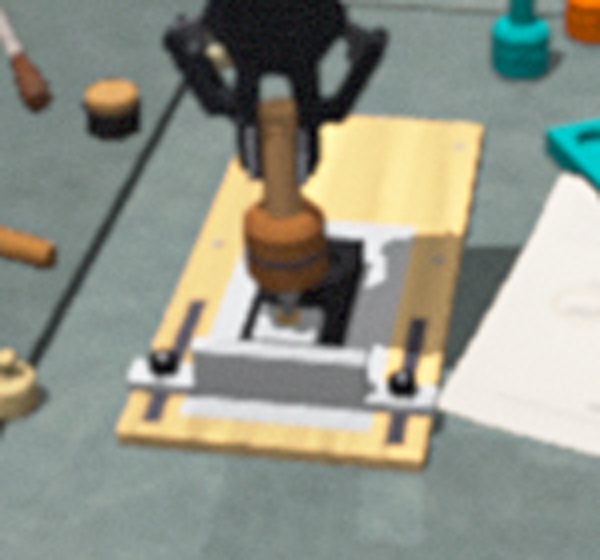

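View pics/s_side.png

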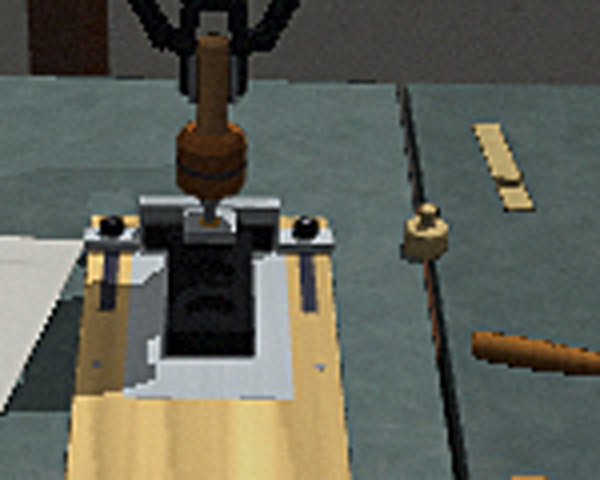

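>>> {"method": "jog_arm", "body": {"plan": [[[0, 0, 0.1, 0, 0, 0], [0, 0, 0.1, 0, 0, 0], [0, 0, 0.05, 0, 0, 0], [0, 0, 0.05, 0, 0, 0]]]}}

```text
time_s: 19.95
position: [0.5509, 0.1744, 0.143]
tool_rot: [[-0.012, 1.0, 0.0], [1.0, 0.012, -0.0], [-0.0, 0.0, -1.0]]
ft_force: [-2.5, -0.0, 6.1]
grip_width: 0.0226
```

>>> {"method": "jog_arm", "body": {"plan": [[[0, 0, 0.05, 0, 0, 0], [0, 0, 0.05, 0, 0, 0], [0, 0, 0.05, 0, 0, 0]]]}}

```text
time_s: 20.25
position: [0.5509, 0.1745, 0.1373]
tool_rot: [[-0.012, 1.0, 0.001], [1.0, 0.012, -0.0], [-0.0, 0.001, -1.0]]
ft_force: [-2.2, -0.9, 6.0]
grip_width: 0.0223
```

>>> {"method": "jog_arm", "body": {"plan": [[[0, 0, 0.05, 0, 0, 0], [0, 0, 0.05, 0, 0, 0]]]}}

```text
time_s: 20.45
position: [0.5509, 0.1745, 0.1334]
tool_rot: [[-0.012, 1.0, 0.001], [1.0, 0.012, -0.0], [-0.0, 0.001, -1.0]]
ft_force: [-2.9, -0.7, 6.1]
grip_width: 0.022
```

```bash
python3 q.py t
```

```text
[0.5509 0.1745 0.1334] [-2.88 -0.75  6.11]
20.6
```

View pics/t_scene.png

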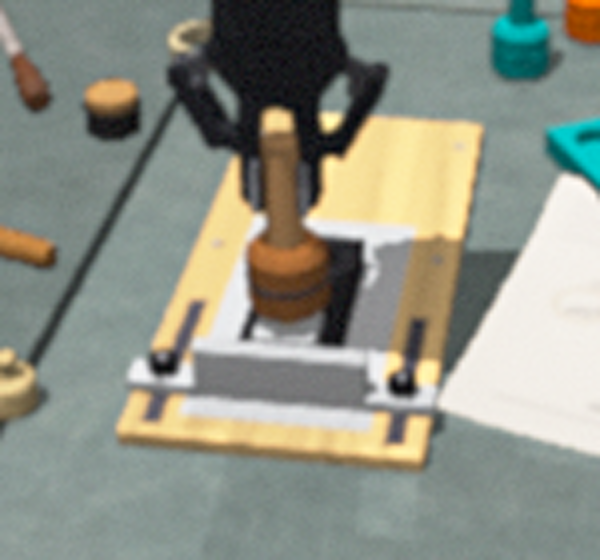

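View pics/t_w.png

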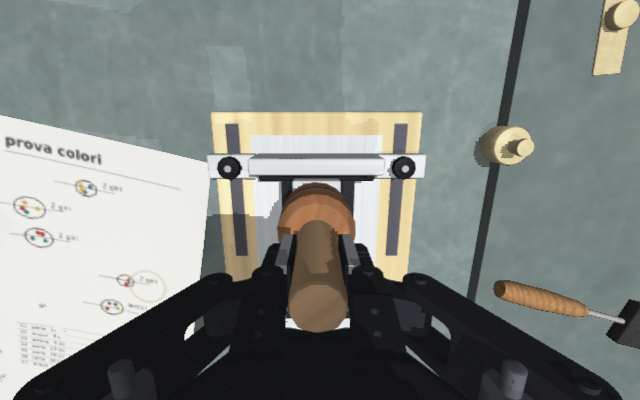

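>>> {"method": "jog_arm", "body": {"plan": [[[0, 0, 0.05, 0, 0, 0], [0, 0, 0.05, 0, 0, 0], [0, 0, 0.04, 0, 0, 0], [0, 0, 0.03, 0, 0, 0]]]}}

```text
time_s: 21.0
position: [0.5509, 0.1745, 0.1265]
tool_rot: [[-0.012, 1.0, 0.001], [1.0, 0.012, 0.0], [-0.0, 0.001, -1.0]]
ft_force: [-2.6, -0.4, 8.5]
grip_width: 0.022
```

>>> {"method": "jog_arm", "body": {"plan": [[[0, 0, 0.02, 0, 0, 0], [0, 0, 0.02, 0, 0, 0], [0, 0, 0, 0, 0, 0]]]}}

```text
time_s: 21.3
position: [0.5509, 0.1744, 0.1249]
tool_rot: [[-0.012, 1.0, 0.001], [1.0, 0.012, -0.0], [-0.0, 0.001, -1.0]]
ft_force: [-2.2, 0.2, 6.8]
grip_width: 0.0223
```

>>> {"method": "jog_arm", "body": {"plan": [[[0, 0, 0.02, 0, 0, 0], [0, 0, 0.02, 0, 0, 0], [0, 0, 0, 0, 0, 0]]]}}

```text
time_s: 21.6
position: [0.5511, 0.1745, 0.1246]
tool_rot: [[-0.012, 1.0, 0.002], [1.0, 0.012, 0.0], [0.0, 0.002, -1.0]]
ft_force: [-5.8, -0.8, 16.4]
grip_width: 0.0224
```

>>> {"method": "jog_arm", "body": {"plan": [[[0, 0, 0.02, 0, 0, 0], [0, 0, 0.02, 0, 0, 0], [0, 0, 0, 0, 0, 0]]]}}

```text
time_s: 21.9
position: [0.5513, 0.1746, 0.1244]
tool_rot: [[-0.013, 1.0, 0.004], [1.0, 0.013, 0.0], [0.0, 0.004, -1.0]]
ft_force: [-9.1, -1.2, 26.7]
grip_width: 0.0224
```

>>> {"method": "jog_arm", "body": {"plan": [[[0, 0, -0.1, 0, 0, 0], [0, 0, -0.4, 0, 0, 0], [0, 0, -0.7, 0, 0, 0], [0, 0, -0.8, 0, 0, 0], [-0.4, -0.04, -0.3, 0, 0, 0], [-0.7, -0.04, 0, 0, 0, 0], [-0.7, -0.04, 0, 0, 0, 0], [-0.7, -0.04, 0, 0, 0, 0], [-0.7, -0.04, 0, 0, 0, 0], [-0.3, 0, 0, 0, 0, 0]]]}}

```text
time_s: 22.9
position: [0.544, 0.0317, 0.2119]
tool_rot: [[-0.01, 1.0, -0.002], [1.0, 0.01, -0.0], [-0.0, -0.002, -1.0]]
ft_force: [0.3, -0.1, -3.2]
grip_width: 0.0224
```

```bash
python3 q.py v
python3 - <<'E'
from h import *
for n in("scene","side"):
    f=np.load(f"pics/v_{n}.npz"); P,u,v=world(f,n); h=(abs(P[:,0]-.551)<.012)&(abs(P[:,1]-.174)<.012)&(P[:,2]<.09)
    print(n,np.sort(P[h][:,2])[-25:].round(4))
rows([.5290,-.3456,.19],90.7,12)
E
```

```text
[0.544  0.0317 0.2119] [ 0.29 -0.08 -3.17]
23.05
scene [0.0522 0.0522 0.0523 0.0526 0.0527 0.0527 0.0528 0.053  0.0531 0.0531
 0.0534 0.0535 0.0536 0.0536 0.0542 0.0543 0.0543 0.0543 0.0547 0.0547
 0.0547 0.0551 0.0554 0.0555 0.0563]
side [0.0266 0.0272 0.0286 0.0307 0.0316 0.0318 0.0319 0.0322 0.033  0.0332
 0.0373 0.0393 0.0404 0.0406 0.0407 0.0409 0.0412 0.0415 0.0426 0.044
 0.0444 0.0461 0.0469 0.0471 0.0474]
from [0.5444 0.034  0.2123] yaw 90.62 dist [-0.0154 -0.3796 -0.0223]
[-0.790,-0.041,0.046,-0.001,-0.000,-0.001]
[-0.790,-0.041,0.046,-0.001,-0.000,-0.001]
[-0.790,-0.041,0.046,-0.001,-0.000,-0.001]
[-0.790,-0.041,0.046,-0.001,-0.000,-0.001]
[-0.790,-0.041,0.046,-0.001,-0.000,-0.001]
[-0.790,-0.041,0.046,-0.001,-0.000,-0.001]
[-0.790,-0.041,0.046,-0.001,-0.000,-0.001]
[-0.790,-0.041,0.046,-0.001,-0.000,-0.001]
[-0.790,-0.041,0.046,-0.001,-0.000,-0.001]
[-0.790,-0.042,0.046,-0.001,-0.000,-0.001]
[-0.790,-0.042,0.046,-0.001,-0.000,-0.001]
[-0.790,-0.042,0.047,-0.001,-0.000,-0.001]
```

View pics/v_w.png

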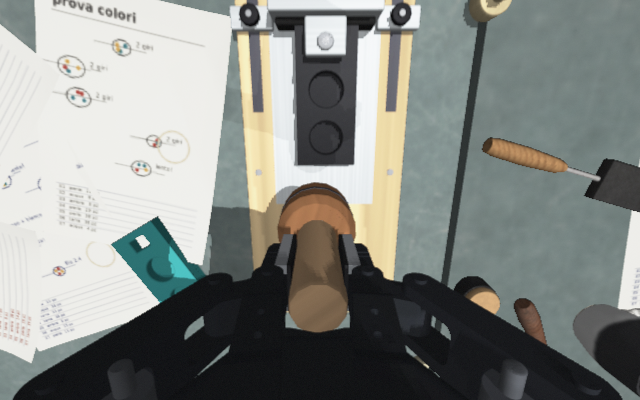

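View pics/v_scene.png

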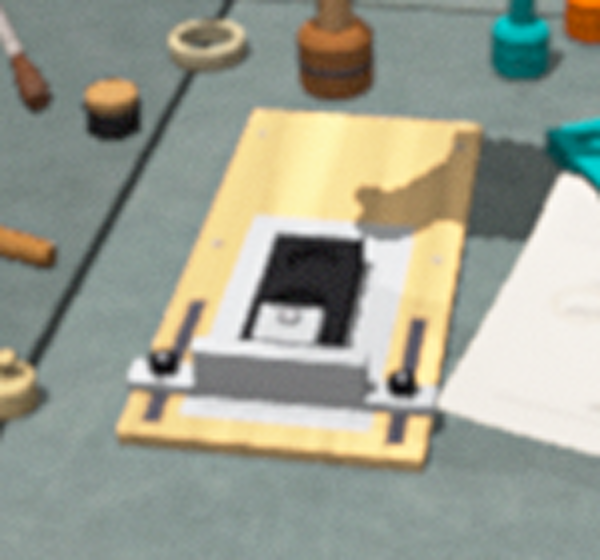

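>>> {"method": "jog_arm", "body": {"plan": [[[-0.4, -0.02, 0, 0, 0, 0], [-0.8, -0.04, 0, 0, 0, 0], [-0.9, -0.05, 0, 0, 0, 0], [-0.9, -0.05, 0, 0, 0, 0], [-0.9, -0.05, 0, 0, 0, 0], [-0.9, -0.05, 0, 0, 0, 0], [-0.9, -0.05, 0, 0, 0, 0], [-0.9, -0.05, 0, 0, 0, 0], [-0.9, -0.05, 0, 0, 0, 0], [-0.9, -0.04, 0, 0, 0, 0]]]}}

```text
time_s: 24.05
position: [0.5306, -0.303, 0.2127]
tool_rot: [[-0.013, 1.0, -0.0], [1.0, 0.013, 0.0], [0.0, -0.0, -1.0]]
ft_force: [0.3, -0.4, -2.5]
grip_width: 0.0221
```

>>> {"method": "jog_arm", "body": {"plan": [[[-0.6, -0.04, 0.1, 0, 0, 0], [-0.3, 0, 0.2, 0, 0, 0], [-0.1, 0, 0.4, 0, 0, 0], [0, 0, 0.6, 0, 0, 0], [0, 0, 0.6, 0, 0, 0], [0, 0, 0.5, 0, 0, 0], [0, 0, 0, 0, 0, 0], [0, 0, 0, 0, 0, 0]]]}}

```text
time_s: 24.85
position: [0.53, -0.3413, 0.1172]
tool_rot: [[-0.013, 1.0, -0.0], [1.0, 0.013, 0.0], [0.0, -0.0, -1.0]]
ft_force: [1.2, -0.0, -2.4]
grip_width: 0.0223
```

```bash
python3 q.py w; python3 -c "
from h import *
rows([.5290,-.3456,.0715],90.7,2)"
```

```text
[ 0.53   -0.3413  0.1172] [ 1.24 -0.03 -2.41]
25.0
from [ 0.5302 -0.342   0.1183] yaw 90.73 dist [-0.0012 -0.0036 -0.0468]
[-0.044,-0.016,0.585,0.006,0.005,0.002]
[-0.044,-0.015,0.585,0.006,0.005,0.002]
```

View pics/w_w.png

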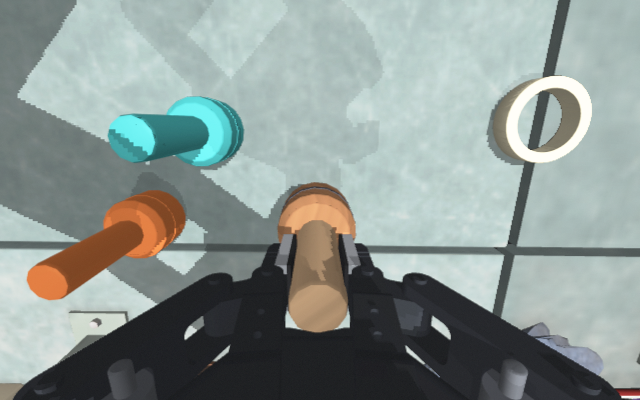

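Mallet still held upright and unslipped (handle at 318,300); lowering.

>>> {"method": "jog_arm", "body": {"plan": [[[-0.05, -0.02, 0.2, 0, 0, 0], [-0.04, 0, 0.3, 0, 0, 0], [0, 0, 0.25, 0, 0, 0], [0, 0, 0.15, 0, 0, 0], [0, 0, 0.1, 0, 0, 0], [0, 0, 0.06, 0, 0, 0], [0, 0, 0.04, 0, 0, 0], [0, 0, 0, 0, 0, 0]]]}}

```text
time_s: 25.8
position: [0.5289, -0.3455, 0.0729]
tool_rot: [[-0.012, 1.0, 0.0], [1.0, 0.012, -0.0], [-0.0, 0.0, -1.0]]
ft_force: [-0.1, 0.1, -2.8]
grip_width: 0.0222
```

>>> {"method": "jog_arm", "body": {"plan": [[[0, 0, 0.03, 0, 0, 0], [0, 0, 0.02, 0, 0, 0], [0, 0, 0, 0, 0, 0]]]}}

```text
time_s: 26.1
position: [0.5289, -0.3455, 0.0711]
tool_rot: [[-0.012, 1.0, 0.0], [1.0, 0.012, -0.0], [-0.0, 0.0, -1.0]]
ft_force: [0.2, 0.1, -3.5]
grip_width: 0.0223
```

>>> {"method": "jog_arm", "body": {"plan": [[[0, 0, 0.02, 0, 0, 0], [0, 0, 0, 0, 0, 0]]]}}

```text
time_s: 26.3
position: [0.5289, -0.3457, 0.071]
tool_rot: [[-0.012, 1.0, 0.001], [1.0, 0.012, -0.001], [-0.001, 0.001, -1.0]]
ft_force: [-0.9, 1.2, 5.1]
grip_width: 0.0226
```

>>> {"method": "jog_arm", "body": {"plan": [[[0, 0, 0.015, 0, 0, 0], [0, 0, 0, 0, 0, 0]]]}}

```text
time_s: 26.5
position: [0.529, -0.3457, 0.071]
tool_rot: [[-0.012, 1.0, 0.001], [1.0, 0.012, -0.001], [-0.001, 0.001, -1.0]]
ft_force: [-3.8, 1.3, 8.7]
grip_width: 0.0224
```

>>> {"method": "jog_arm", "body": {"plan": [[[0, 0, -0.02, 0, 0, 0], [0, 0, 0, 0, 0, 0]]], "squeeze": 20}}

```text
time_s: 26.7
position: [0.5289, -0.3457, 0.071]
tool_rot: [[-0.012, 1.0, 0.001], [1.0, 0.012, -0.001], [-0.001, 0.001, -1.0]]
ft_force: [-2.7, 1.8, 5.7]
grip_width: 0.0225
```

>>> {"method": "jog_arm", "body": {"plan": [[[0, 0, 0, 0, 0, 0], [0, 0, 0, 0, 0, 0], [0, 0, 0, 0, 0, 0], [0, 0, 0, 0, 0, 0], [0, 0, 0, 0, 0, 0], [0, 0, 0, 0, 0, 0], [0, 0, 0, 0, 0, 0], [0, 0, 0, 0, 0, 0]]], "grip": 1}}

```text
time_s: 27.5
position: [0.5289, -0.3455, 0.0703]
tool_rot: [[-0.012, 1.0, 0.0], [1.0, 0.012, -0.0], [-0.0, 0.0, -1.0]]
ft_force: [1.0, 0.7, -0.1]
grip_width: 0.0854
```

>>> {"method": "jog_arm", "body": {"plan": [[[0, 0, -0.3, 0, 0, 0], [0, 0, -0.5, 0, 0, 0], [0, 0, -0.8, 0, 0, 0], [0, 0, -1, 0, 0, 0], [0.3, 0, -1, 0, 0, 0], [0.6, 0, -0.6, 0, 0, 0], [0.6, 0, -0.2, 0, 0, 0], [0, 0, 0, 0, 0, 0], [0, 0, 0, 0, 0, 0]]]}}

```text
time_s: 28.4
position: [0.5281, -0.2854, 0.247]
tool_rot: [[-0.013, 1.0, 0.001], [1.0, 0.013, -0.001], [-0.001, 0.001, -1.0]]
ft_force: [-0.0, -0.0, -0.3]
grip_width: 0.0851
```

Run:
```python
from h import *
o=env.observe(); print(np.round(o['position'],4),round(o['grip_width'],4),o['time_s'])
for n in("wrist","scene","side"):
    i,d=vision.get_image(n); c,R,t=cam(n); np.savez(f"pics/x_{n}.npz",i=i,d=d,R=R,t=t); cv2.imwrite(f"pics/x_{n}.png",i[:,:,::-1])
f=np.load("pics/x_scene.npz"); cv2.imwrite("pics/x_sc.png",cv2.resize(f['i'][140:310,230:420,::-1],None,fx=3.5,fy=3.5,interpolation=cv2.INTER_CUBIC))
```

```text
[ 0.5281 -0.2854  0.247 ] 0.0851 28.4
```

View pics/x_sc.png

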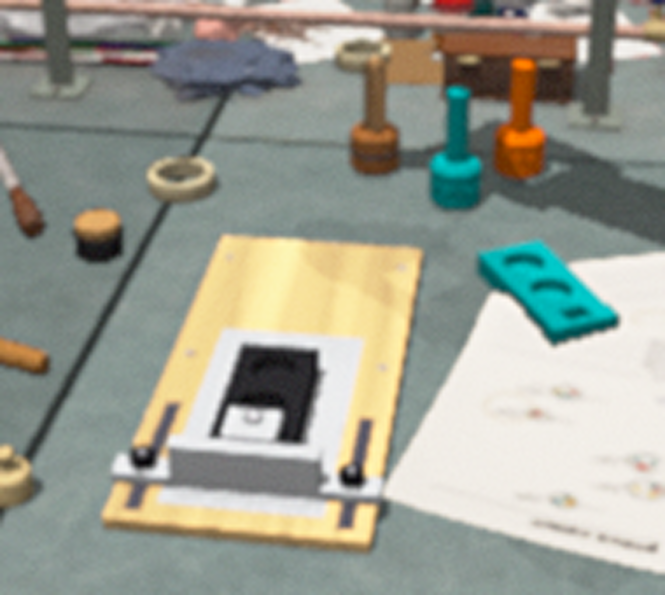

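View pics/x_wrist.png

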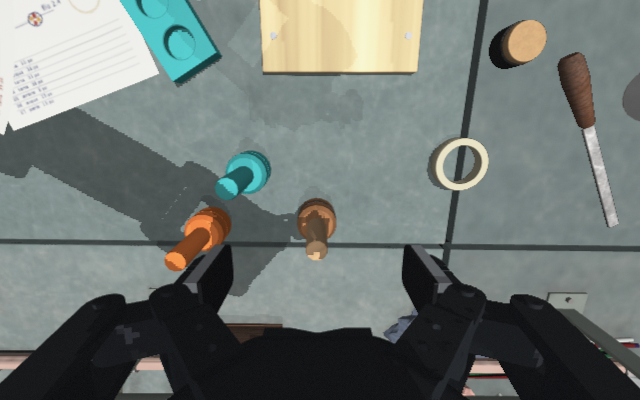

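View pics/x_side.png

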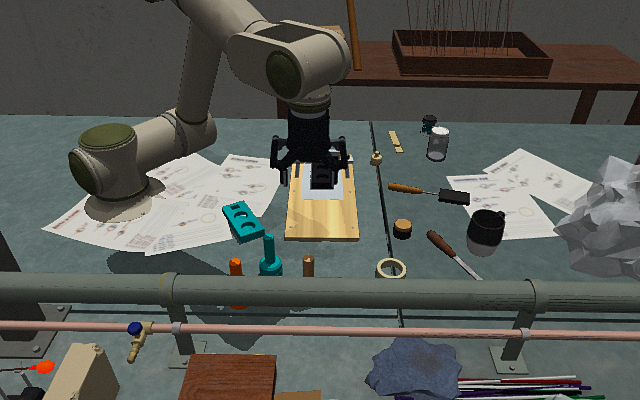

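>>> {"method": "jog_arm", "body": {"plan": [[[0.4, 0.05, -0.2, 0, 0, 0], [0.9, 0.05, -0.2, 0, 0, 0], [0.9, 0.05, 0, 0, 0, 0], [0.9, 0.05, 0, 0, 0, 0], [0.9, 0.05, 0, 0, 0, 0], [0.9, 0.05, 0, 0, 0, 0], [0.9, 0.05, 0, 0, 0, 0], [0.5, 0.05, 0, 0, 0, 0], [0, 0, 0, 0, 0, 0], [0, 0, 0, 0, 0, 0]]]}}

```text
time_s: 29.55
position: [0.541, -0.033, 0.2626]
tool_rot: [[-0.013, 1.0, 0.0], [1.0, 0.013, -0.0], [-0.0, 0.0, -1.0]]
ft_force: [-0.2, -0.1, -0.4]
grip_width: 0.0853
```

```bash
python3 look.py y wrist
python3 - <<'E'
from h import *
f=np.load("pics/y.npz"); i=f['i'].astype(int); P,u,v=world(f); W=np.full((400,640,3),np.nan); W[v,u]=P
cv2.imwrite("pics/y2.png",cv2.resize(f['i'][0:220,200:440,::-1],None,fx=3,fy=2.7,interpolation=cv2.INTER_CUBIC))
m=(i.max(2)<75)&(abs(W[...,2]-.034)<.005)&(W[...,1]>0.02)&(W[...,1]<.21)&(abs(W[...,0]-.55)<.04)
m=comp(m); vv,uu=np.nonzero(m); Q=rayplane(f,uu.astype(float),vv.astype(float)+.5,.034)
rear=np.percentile(Q[:,1],0.3); print("rear y",rear,"front",rear+.14,"x mid",np.median(Q[:,0]), Q[:,1].max())
h=(abs(W[...,2]-.054)<.002)&(abs(W[...,0]-.55)<.012)&(abs(W[...,1]-.175)<.012);print("pin top",np.median(W[h][:,2]),h.sum())
# stop top front edge
s=(abs(W[...,2]-.036)<.004)&(abs(abs(W[...,0]-.5505)-.041)<.006)&(abs(W[...,1]-.2)<.03)&(i.max(2)>30)
vv,uu=np.nonzero(s); Q=rayplane(f,uu.astype(float),vv.astype(float),.036); print("stop y",np.percentile(Q[:,1],[1,50,99]))
E
```

```text
[ 0.541  -0.033   0.2626] [[-0.0131, 0.9999, 0.0001], [0.9999, 0.0131, -0.0002], [-0.0002, 0.0001, -1.0]] [-0.18 -0.07 -0.38] 0.0853
29.6
rear y 0.050849690509315794 front 0.1908496905093158 x mid 0.5374550751506963 0.1651357313520801
pin top nan 0
  return _methods._mean(a, axis=axis, dtype=dtype,
  ret = ret.dtype.type(ret / rcount)
Traceback (most recent call last):
IndexError: index -1 is out of bounds for axis 0 with size 0
```

View pics/y2.png

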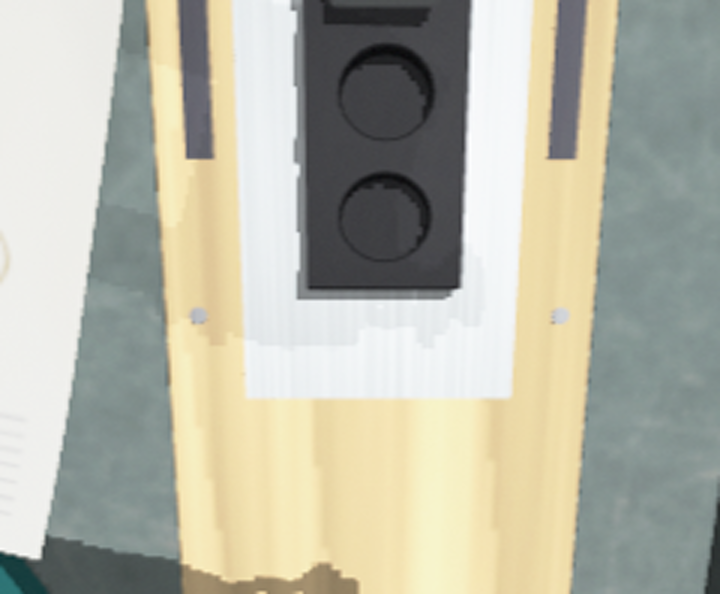

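>>> {"method": "jog_arm", "body": {"plan": [[[0.4, 0, 0, 0, 0, 0], [0.8, 0.1, 0, 0, 0, 0], [0.8, 0.1, 0, 0, 0, 0], [0.7, 0, 0, 0, 0, 0], [0.3, 0, 0, 0, 0, 0], [0, 0, 0, 0, 0, 0], [0, 0, 0, 0, 0, 0]]]}}

```text
time_s: 30.3
position: [0.5476, 0.086, 0.2623]
tool_rot: [[-0.012, 1.0, -0.0], [1.0, 0.012, -0.0], [-0.0, -0.0, -1.0]]
ft_force: [-0.6, -0.4, -0.1]
grip_width: 0.0856
```

```bash
python3 look.py z wrist
python3 - <<'E'
from h import *
f=np.load("pics/z.npz"); i=f['i'].astype(int); P,u,v=world(f); W=np.full((400,640,3),np.nan); W[v,u]=P
cv2.imwrite("pics/z2.png",cv2.resize(f['i'][40:240,220:420,::-1],None,fx=3,fy=3,interpolation=cv2.INTER_CUBIC))
m=(i.max(2)<75)&(abs(W[...,2]-.034)<.005)&(W[...,1]>0.02)&(W[...,1]<.185)&(abs(W[...,0]-.55)<.04)
m=comp(m); vv,uu=np.nonzero(m); Q=rayplane(f,uu.astype(float),vv.astype(float)+.5,.034)
r=np.percentile(Q[:,1],.3); print("rear",r,"front",r+.14)
h=(abs(W[...,2]-.054)<.0025)&(abs(W[...,0]-.55)<.02)&(abs(W[...,1]-.175)<.02);Q=W[h];print("pin top",np.median(Q[:,2]),(Q.max(0)+Q.min(0))/2,np.ptp(Q,axis=0))
for x in (.53,.574,.51,.592):
  s=(abs(W[...,0]-x)<.003)&(W[...,1]>.17)&(W[...,1]<.215)
  for y,z,b in sorted(zip(W[s][:,1].round(4),W[s][:,2].round(4),i[s].max(1)))[::6]: print(x,y,z,b,end=' | ')
  print()
E
```

```text
[0.5476 0.086  0.2623] [[-0.0118, 0.9999, -0.0002], [0.9999, 0.0118, -0.0004], [-0.0004, -0.0002, -1.0]] [-0.61 -0.44 -0.13] 0.0856
30.35
rear 0.05143090500689397 front 0.19143090500689397
pin top 0.05231331926275009 [0.55069774 0.17855751 0.05373827] [0.03789007 0.03139241 0.004463  ]
0.53 0.1703 0.036 36 | 0.53 0.1715 0.0346 36 | 0.53 0.1728 0.0331 112 | 0.53 0.1741 0.0517 235 | 0.53 0.1753 0.0507 235 | 0.53 0.1774 0.0339 56 | 0.53 0.1785 0.0345 38 | 0.53 0.1797 0.0353 119 | 0.53 0.1809 0.0343 118 | 0.53 0.1822 0.0327 38 | 0.53 0.184 0.0527 238 | 0.53 0.1852 0.0507 211 | 0.53 0.1865 0.0358 58 | 0.53 0.1878 0.0345 119 | 0.53 0.189 0.0332 58 | 0.53 0.1906 0.0514 214 | 0.53 0.192 0.0379 124 | 0.53 0.1934 0.0349 40 | 0.53 0.1945 0.0353 38 | 0.53 0.1965 0.0376 55 | 0.53 0.1979 0.0358 25 | 0.53 0.1991 0.0348 43 | 0.53 0.1994 0.0419 76 | 0.53 0.1996 0.0491 113 | 0.53 0.2004 0.0512 200 | 0.53 0.2015 0.0506 236 | 0.53 0.2026 0.0503 233 | 0.53 0.2036 0.0508 233 | 0.53 0.2048 0.0501 236 | 0.53 0.2057 0.0512 236 | 0.53 0.2069 0.0502 236 | 0.53 0.2079 0.0504 236 | 0.53 0.2089 0.0509 237 | 0.53 
[... 1746 characters left out ...]
 0.0115 237 | 0.592 0.1807 0.013 232 | 0.592 0.1831 0.0132 237 | 0.592 0.1844 0.0125 234 | 0.592 0.1867 0.0135 133 | 0.592 0.188 0.0129 132 | 0.592 0.1893 0.0129 131 | 0.592 0.1917 0.0127 122 | 0.592 0.1921 0.0326 15 | 0.592 0.1924 0.0176 39 | 0.592 0.1938 0.038 39 | 0.592 0.1951 0.0366 39 | 0.592 0.1963 0.0355 26 | 0.592 0.1973 0.0366 26 | 0.592 0.1985 0.0367 28 | 0.592 0.1999 0.0431 82 | 0.592 0.2002 0.0405 81 | 0.592 0.201 0.0511 217 | 0.592 0.202 0.0519 247 | 0.592 0.2031 0.0517 247 | 0.592 0.2043 0.0506 247 | 0.592 0.2054 0.0506 248 | 0.592 0.2073 0.052 248 | 0.592 0.2085 0.0508 248 | 0.592 0.2095 0.0513 249 | 0.592 0.2106 0.0512 249 | 0.592 0.2116 0.0516 247 | 0.592 0.2129 0.0496 231 |
```

View pics/z2.png

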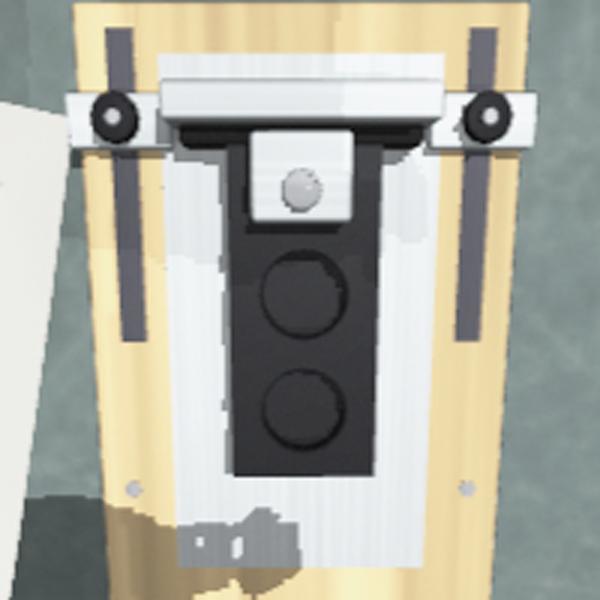

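```bash
python3 -c "
from rig import close_job
print(close_job())"
```

```text
the job is handed in; nothing more can be done
None
```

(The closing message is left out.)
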